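Lid the tin-lined boxes and feed them past the one-way catch

ROBOT

A 7-joint arm with a two-finger parallel gripper is mounted at the origin on the work surface. World frame = base frame: x ahead of the robot, y to its left, z up, the work surface at z = 0. Lengths are in m, angles in rad, forces in N, time in s.
With the tool pointing down it reaches from about 0.425 to 0.825 m from the base axis. Payload 3.6 kg.
Tool frame: the origin (TCP) lies at the very end of the fingers, on their centre line; the grasp point (between the pads) lies 19 mm behind it; z points along the fingers, y is the line along which they close (so a half turn about z gives the same grasp; the last joint's range is limited). The gripper opens to 85 mm and grips with 20 to 120 N. Pads are 22 mm wide; open, the fingers measure 114 mm over their backs; the gripper's body (76 mm by 85 mm) begins 54 mm behind the grasp point. The pads swing forward as they close: fully open they stand 13 mm farther back than shut.
Start: joints at [1.198, 0.615, -0.013, 1.423, 0.008, 1.103, -0.04], TCP at [0.221, -0.611, 0.231] pointing down, gripper open.
Joint ranges: [-3.12, 3.12], [-0.3, 2.06], [-1.34, 1.32], [0.26, 2.42], [-1.36, 4.5], [0.01, 1.98], [-2.84, 2.84]. Speed limits (rad/s): [2.79, 2.79, 3.14, 3.14, 3.14, 3.14, 3.14].

INTERFACE

Orientations are given as a unit quaternion [x, y, z, w].
In Python, from plant import status, cams, workorder, finder gives the robot as it stands.
- The arm moves only by the tool step_arm, never from a script. Its argument "plan" is a list of rows, each an object of numbers: "ax", "ay", "az": the turn, a rotation vector about the tool's x, y, z in rad; "tx", "ty", "tz": the shift along the tool's x, y, z in cm; "gripper": the opening, from 0 (shut) to 1 (fully open). In form: [{"ax": .., "ay": .., "az": .., "tx": .., "ty": .., "tz": .., "gripper": ..}, ...]. A call has exactly 10 rows; each row is the pose to reach, as a shift and turn from the pose commanded when the call began, along the tool's axes at that moment; what a row does not reach only later rows make up. A row lasts 1/12 s, in which the tool goes at most 41.7 mm and 7.16 degrees, less where a joint would pass 70% of its speed; a pose out of reach is approached as far as the arm can. A call with a gripper value outside its range is refused whole. The fingers move at their own pace and stop on an object; "grip_force" is the grip in N (left out, the last holds). Time passes only in rows, so rows that repeat a pose let the fingers close, or fill a call up. It gives the time, the measured TCP pose, the force, the opening and the grip force at its end, in the units of the state.
- status.get_obs(): the state, without advancing time (a new reading comes with each control period).
- cams.grab_frame(name): name is "side" or "top" or "wrist"; returns a dict with "pixels" (480x640x3 uint8, red, green, blue), "z_map" (480x640 float32, m along the optical axis (not along the pixel's ray), 0 where there is no reading), "mtx" (3x3 intrinsics, pixels), "origin" and "attitude" of the camera in the world. Camera axes: x right, y down, z forward; pixel columns grow to the right and rows downward; lengths in m; the calibration is good to about 2 mm. A picture is of the moment at which its call begins.
- workorder.hand_in(): hands the job in; it is judged then, once.
Trained networks look in a picture, given as the dict that the camera call returned (one of the last four; its "shot" number tells which), for a name from the list of things; names that differ only in an ending like _2 or _b are one class to them, and where a whole thing is asked for, a point or a joint stands for the part that bears it (a point fixed in the world has none). Each returns a list of dicts, best first, with "score" (0 to 1); they miss things now and then, are a little off and sometimes report something else, mostly with a low value. They report only what shows in the picture. A call takes as long as a camera call. They do not tell look-alikes from the thing itself.
- finder.boxes_of(picture, label): "extent" ([left, top, right, bottom] in pixels, round what is visible of it).
The state is a dict: "time_s": time; "qpos": joint angles; "dq": joint speeds; "joint_torque": joint torques, N m; "eef_pos": TCP position; "tcp_rot": TCP orientation; "ft_force": force on the tool from outside, world axes, zero at the start; "torque": the same for the moment, N m; "width": finger opening in m; "finger_force": force on a finger pad.
Only numpy, scipy, OpenCV 4.12 (cv2) and the standard library are available. Lean on these libraries where they do the work, as an engineer would, in place of code of your own. Each camera call takes 0.05 s, during which the arm holds its last target. There are 200 camera calls.

TASK

Close every tin-lined wooden box on the bench with one of the loose lids, so that the lid sits fully down and level, and store all the closed boxes in the wooden lane: set each one upright on the lane's open loading end and push it along until the orange sprung catch clicks shut behind it, so that it cannot slide back. Spare lids may stay anywhere out of the boxes' way; do not knock over or shove aside the bottle and the two round tins.

Things in the scene. Friction and masses are not known exactly. Their poses are not given: they have to be found in the camera images.
- lane: Lane fixed to the bench: plywood board 12 mm thick (x -173 to 202, y -62 to 62 mm) with two wooden guide rails 25 mm high on it. Origin: on the bench surface, 12 mm below the board's top, on the lane's centre line, abreast of the shut catch's tip; x is the pushing direction (roughly to the robot's left), z up. Boxes are pushed from behind and push along those ahead.
- lane_load (a point): Loading end, open above: centre on the board's top at lane x = -95 mm, y = 0, where a box may be set down; axes as the lane's. From lane x = -160 to -50 mm the rails' inner faces narrow from 90 to 62 mm apart and stay 62 mm apart from there on.
- lane_store (a point): Middle of the storing part, on the board's top, at lane x = 105 mm, y = 0. It holds three boxes (168 mm) between the catch (lane x = 0) and an end stop at lane x = 190 mm, 57 mm above the bench. A box is past the catch when its centre is at lane x = 28 mm or more.
- lane_rods (a point): Front end, between two 6 mm steel rods that run along over the storing part from lane x = 17 mm on, at y = +-20 mm, undersides 67 mm above the bench, brackets outside them up to 76 mm. A box with its lid seated passes 5 mm below them, knob between them; a badly seated lid jams. Nothing can be put in there from above.
- pawl (a joint): Sprung orange catch on the lane's y > 0 side: flat arm 48 mm long, 16 to 34 mm above the bench, on an upright hinge at lane x = -45, y = 37 mm. 0 = shut, tip 10 to 13 mm inside the lane; grows (rad) as a box pushes it outward with 2 to 4 N, about 0.3 while a box passes, at most 0.5. Snaps back to 0 behind the box and then blocks its return.
- pawl_tip (a point): Tip of the orange catch (moves with it), 25 mm above the bench; shut, it is at lane x = 0, y = 21 mm.
- box1: Open square pale-wood box lined with tin, 56 x 56 mm outside, 45 mm high, walls 5 mm, mouth 46 x 46 mm, 90 to 180 g. Origin: centre of its underside; z up, x and y square to its walls. With a lid seated, the plate's top is 50 mm and the knob's top 68 mm above the underside. Two or three of box1 to box3 are there (None if absent).
- box2: Open square pale-wood box lined with tin, 56 x 56 mm outside, 45 mm high, walls 5 mm, mouth 46 x 46 mm, 90 to 180 g. Origin: centre of its underside; z up, x and y square to its walls. With a lid seated, the plate's top is 50 mm and the knob's top 68 mm above the underside. Two or three of box1 to box3 are there (None if absent).
- box3: Open square pale-wood box lined with tin, 56 x 56 mm outside, 45 mm high, walls 5 mm, mouth 46 x 46 mm, 90 to 180 g. Origin: centre of its underside; z up, x and y square to its walls. With a lid seated, the plate's top is 50 mm and the knob's top 68 mm above the underside. Two or three of box1 to box3 are there (None if absent).
- lid1: Loose square wooden lid: plug 41 x 41 mm (37 x 37 in its lowest 3 mm), 7 mm deep, under a plate 52 x 52 x 5 mm, with a dark square knob 18 x 18 mm, 18 mm tall, its sides parallel to the plate's. 30 mm high, 50 g. Origin: centre of the plug's underside; z up, knob at z = 12 to 30 mm. Fits any box, any of four ways round; seated, its origin is 38 mm above the box's.
- lid2: Loose square wooden lid: plug 41 x 41 mm (37 x 37 in its lowest 3 mm), 7 mm deep, under a plate 52 x 52 x 5 mm, with a dark square knob 18 x 18 mm, 18 mm tall, its sides parallel to the plate's. 30 mm high, 50 g. Origin: centre of the plug's underside; z up, knob at z = 12 to 30 mm. Fits any box, any of four ways round; seated, its origin is 38 mm above the box's.
- lid3: Loose square wooden lid: plug 41 x 41 mm (37 x 37 in its lowest 3 mm), 7 mm deep, under a plate 52 x 52 x 5 mm, with a dark square knob 18 x 18 mm, 18 mm tall, its sides parallel to the plate's. 30 mm high, 50 g. Origin: centre of the plug's underside; z up, knob at z = 12 to 30 mm. Fits any box, any of four ways round; seated, its origin is 38 mm above the box's.
- flask: Bystander: brown drinking bottle, 72 mm across, 190 mm tall, origin under its centre.
- tape_tin: Bystander: flat blue round tin, 64 mm across, 30 mm high, origin under its centre.
- tack_tin: Bystander: small steel round tin, 48 mm across, 28 mm high, origin under its centre.
Not all that is in view belongs to the job. What is shaped like the box1 but pink or red is not meant.

How it is judged:
By the outcome, as a careful person would: the job done as asked, in the order asked, and still so for the second after the job is handed in, with the robot touching nothing.
Of box1, box2, box3 only 2 to 3 are there at a start; the rules pass over those that are not, and their reading is None.
At some moment in a run one of box1, box2, box3, lid1, lid2, lid3 may be knocked a few centimetres aside while the robot is not near it.
Once in a run the grip may slacken for a moment while it holds something.
It also fails if it takes over 210 s, if anything falls off the work surface, if the arm or the gripper's body presses on something with over 40 N, if the wrist force passes 120 N, or if a joint passes its speed limit or range.

## Working session

There is one attempt and no reset: what is moved stays moved. The work goes in short steps, Python scripts to look and compute and a tool call to move; the robot and the scene stay as the last step left them, time stands still between calls to the robot, and variables do not carry over. Pictures are saved under pics/ and viewed, at most 14 in all, crops included, and the job is handed in when it is done.

Besides the shell and the picture viewer there is one more tool, called after "Call:" as name(argument=value, ...), one argument or row to a line, values as JSON. step_arm: Moves the arm, as the interface text tells. Its arguments: {"type":"object","properties":{"plan":{"type":"array"},"grip_force":{"type":"number"}},"required":["plan"]}

```bash
mkdir -p pics; ls
cat > h.py <<'E'
import numpy as np, cv2
from scipy.spatial.transform import Rotation as R
from plant import status, cams, workorder, finder
def rot(a):
    a=np.array(a,float)
    return a if a.shape==(3,3) else R.from_quat(a).as_matrix()
def cloud(f):
    K=np.array(f["mtx"]);z=f["z_map"];v,u=np.indices(z.shape)
    P=np.stack([(u-K[0,2])/K[0,0]*z,(v-K[1,2])/K[1,1]*z,z],-1)
    W=P@rot(f["attitude"]).T+np.array(f["origin"]); W[z<=0]=np.nan
    return W
def save(f,n): cv2.imwrite("pics/"+n,cv2.cvtColor(f["pixels"],cv2.COLOR_RGB2BGR))
E
python3 - <<'E'
from h import *
o=status.get_obs(); print({k:np.round(v,3) for k,v in o.items()})
for c in ["top","side"]:
    f=cams.grab_frame(c); save(f,c+"0.png"); W=cloud(f); np.savez("pics/"+c+"0.npz",W=W,px=f["pixels"])
    print(c,f["origin"],f["attitude"],f["mtx"])
    for n in ["box1","lid1","flask","tape_tin","tack_tin","lane","pawl"]:
        for d in finder.boxes_of(f,n):
            l,t,r,b=[int(x) for x in d["extent"]]; w=W[max(t,0):b,max(l,0):r].reshape(-1,3)
            c0=W[min((t+b)//2,479),min((l+r)//2,639)]
            print(n,round(d["score"],2),(l,t,r,b),np.round(c0,3))
E
```

```text
pics
{'time_s': np.float64(0.0), 'qpos': array([ 1.198,  0.616, -0.013,  1.425,  0.008,  1.103, -0.04 ]), 'dq': array([ 0.003,  0.001,  0.001, -0.002, -0.   ,  0.   ,  0.002]), 'joint_torque': array([-0.0000e+00, -4.6920e+01,  2.5900e-01, -1.7103e+01,  1.0000e-02,
        1.0000e-02, -0.0000e+00]), 'eef_pos': array([ 0.221, -0.611,  0.23 ]), 'tcp_rot': array([ 0.985,  0.173, -0.   , -0.001]), 'ft_force': array([ 0.865,  0.317, -0.15 ]), 'torque': array([0.021, 0.015, 0.093]), 'finger_force': np.float64(0.0), 'width': np.float64(0.085)}
top [0.32649543 0.04259687 1.08420322] [ 0.71273396 -0.69761719  0.04802589 -0.05508232] [[556.83340431   0.         320.18101412]
 [  0.         556.83340431 249.07448687]
 [  0.           0.           1.        ]]
box1 0.91 (172, 314, 219, 358) [0.311 0.292 0.002]
box1 0.89 (476, 167, 521, 212) [ 0.614 -0.296  0.003]
box1 0.76 (335, 288, 372, 327) [ 0.373 -0.011  0.005]
box1 0.74 (214, 260, 249, 300) [0.42  0.227 0.007]
lid1 0.84 (287, 252, 322, 287) [0.442 0.085 0.032]
lid1 0.82 (485, 240, 520, 276) [ 0.471 -0.291  0.032]
lid1 0.81 (419, 263, 448, 2
[... 555 characters left out ...]
32975 250.77296435]
 [  0.           0.           1.        ]]
box1 0.71 (397, 407, 456, 464) [ 0.618 -0.285  0.006]
box1 0.69 (272, 202, 304, 233) [0.418 0.196 0.046]
box1 0.62 (246, 277, 290, 325) [ 0.371 -0.002  0.006]
box1 0.57 (226, 187, 263, 218) [0.32  0.254 0.047]
lid1 0.71 (286, 254, 321, 276) [0.444 0.076 0.019]
lid1 0.67 (316, 424, 364, 475) [ 0.481 -0.305  0.03 ]
lid1 0.55 (291, 360, 323, 388) [ 0.438 -0.176  0.025]
flask 0.98 (339, 97, 368, 176) [0.581 0.379 0.124]
tape_tin 0.55 (282, 168, 306, 189) [0.436 0.353 0.03 ]
tack_tin 0.6 (341, 375, 370, 407) [ 0.515 -0.214  0.029]
tack_tin 0.41 (351, 178, 425, 325) [0.627 0.107 0.012]
lane 0.88 (353, 180, 429, 326) [0.632 0.1   0.012]
```

View pics/top0.png

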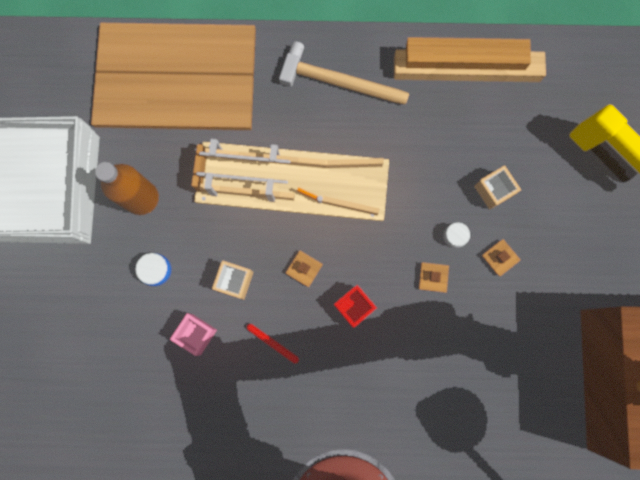

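View pics/side0.png

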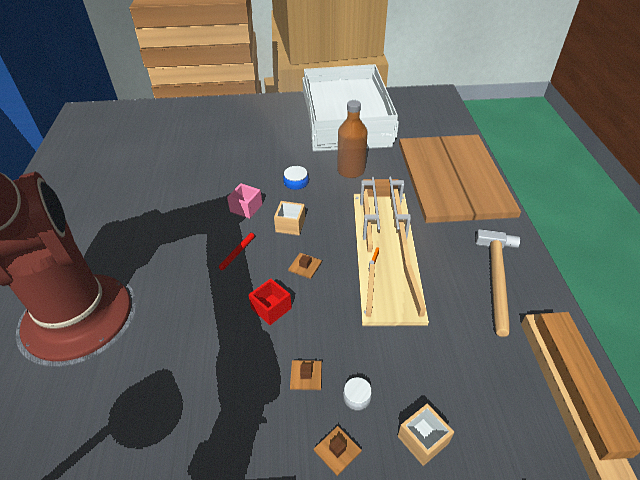

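The pictures show two pale boxes (top image px (498,187) and (233,280)) and three lids at (303,268), (434,277) and (501,257). The lane is at (195–388, 145–215), with its loading end to the right. The red and pink boxes are decoys.

```bash
cat >> h.py <<'E'
def rect(W,cx,cy,z0,z1,r=0.05):
    m=(W[...,2]>z0)&(W[...,2]<z1)&(np.hypot(W[...,0]-cx,W[...,1]-cy)<r)
    p=W[m]
    (x,y),(w,h),a=cv2.minAreaRect((p[:,:2]*1000).astype(np.float32))
    return dict(n=len(p),c=(round(x/1000,4),round(y/1000,4)),wh=(round(w,1),round(h,1)),yaw=round((a+45)%90-45,1),z=round(float(np.median(p[:,2])),4))
def move(p,th,frm=None):
    """world target p (TCP), tool x yaw th (rad); prints tool shifts in cm"""
    o=status.get_obs()
    p0,Q=(o["eef_pos"],rot(o["tcp_rot"])) if frm is None else (np.array(frm[0]),yawm(frm[1]))
    s=Q.T@(np.array(p)-p0)*100; rv=R.from_matrix(Q.T@yawm(th)).as_rotvec()
    print("t",np.round(s,2),"a",np.round(rv,3)); return (p,th)
def yawm(t): c,s=np.cos(t),np.sin(t); return np.array([[c,s,0],[s,-c,0],[0,0,-1.]])
E
python3 - <<'E'
from h import *
W=np.load("pics/top0.npz")["W"]
for n,x,y in [("boxA",.605,-.29),("boxB",.42,.215)]:
    print(n,rect(W,x,y,.038,.055,.055))
for n,x,y in [("lidL",.442,.085),("lidR",.471,-.291),("lidM",.433,-.161)]:
    print(n,"plate",rect(W,x,y,.007,.02,.045),"knob",rect(W,x,y,.022,.04,.03))
m=(W[...,2]>.007)&(W[...,2]<.017)&(abs(W[...,0]-.62)<.09)&(W[...,1]>-.12)&(W[...,1]<.35)
p=(W[m][:,:2]*1000).astype(np.float32);print("lane",cv2.minAreaRect(p))
for x,y in [(.515,-.211),(.436,.365)]: print(rect(W,x,y,.02,.035,.04))
W=np.load("pics/side0.npz")["W"]
for n,x,y in [("boxA",.605,-.29),("boxB",.42,.215)]:print(n,rect(W,x,y,.038,.055,.055))
for n,x,y in [("lidL",.442,.085),("lidR",.471,-.291),("lidM",.433,-.161)]: print(n,rect(W,x,y,.007,.02,.045))
E
```

```text
boxA {'n': 350, 'c': (0.6107, -0.2881), 'wh': (56.2, 59.3), 'yaw': 32.5, 'z': 0.0421}
boxB {'n': 352, 'c': (0.4186, 0.2202), 'wh': (56.8, 55.9), 'yaw': -17.0, 'z': 0.0426}
lidL plate {'n': 576, 'c': (0.4453, 0.0852), 'wh': (52.1, 52.0), 'yaw': -30.0, 'z': 0.01} knob {'n': 93, 'c': (0.4452, 0.0852), 'wh': (17.9, 17.9), 'yaw': -29.7, 'z': 0.0275}
lidR plate {'n': 570, 'c': (0.4748, -0.2967), 'wh': (52.0, 52.8), 'yaw': 38.4, 'z': 0.0097} knob {'n': 96, 'c': (0.475, -0.2969), 'wh': (17.9, 19.0), 'yaw': 40.2, 'z': 0.0277}
lidM plate {'n': 593, 'c': (0.4337, -0.166), 'wh': (52.8, 52.4), 'yaw': -5.5, 'z': 0.0101} knob {'n': 94, 'c': (0.4339, -0.1661), 'wh': (17.6, 18.4), 'yaw': -6.1, 'z': 0.028}
lane ((620.4519653320312, 113.93392181396484), (374.8539123535156, 125.2716293334961), 85.40934753417969)
{'n': 420, 'c': (0.5169, -0.2098), 'wh': (43.5, 43.3), 'yaw': 0.4, 'z': 0.0257}
{'n': 749, 'c': (0.4371, 0.3764), 'wh': (57.7, 57.0), 'yaw': 3.3, 'z': 0.0281}
boxA {'n': 673, 'c': (0.6127, -0.2896), 'wh': (57.1, 57.0), 'yaw': 32.8, 'z': 0.0445}
boxB {'n': 282, 'c': (0.4213, 0.2192), 'wh': (60.1, 56.6), 'yaw': -16.2, 'z': 0.0439}
lidL {'n': 416, 'c': (0.4484, 0.0845), 'wh': (56.5, 53.6), 'yaw': -29.1, 'z': 0.0121}
lidR {'n': 1034, 'c': (0.477, -0.2982), 'wh': (52.8, 53.1), 'yaw': 39.3, 'z': 0.0119}
lidM {'n': 734, 'c': (0.4362, -0.1673), 'wh': (54.5, 52.0), 'yaw': -5.5, 'z': 0.012}
```

Run:
```python
from h import *
t=np.radians
a=move((.476,-.2975,.10),t(39.5))
a=move((.476,-.2975,.015),t(39.5),a)
a=move((.476,-.2975,.12),t(39.5),a)
a=move((.6117,-.2888,.12),t(32.6),a)
```

```text
t [ 34.65 -20.84  13.13] a [-0.    -0.    -0.343]
t [0.  0.  8.5] a [0. 0. 0.]
t [  0.    0.  -10.5] a [0. 0. 0.]
t [11.02  7.96  0.  ] a [0.   0.   0.12]
```

Call:
step_arm(
  plan=[
    {"ax": 0,"ay": 0,"az": -0.1,"tx": 10,"ty": -6,"tz": 2,"gripper": 0.5},
    {"ax": 0,"ay": 0,"az": -0.343,"tx": 34.65,"ty": -20.84,"tz": 13.1,"gripper": 0.5},
    {"ax": 0,"ay": 0,"az": -0.343,"tx": 34.65,"ty": -20.84,"tz": 13.1,"gripper": 0.5},
    {"ax": 0,"ay": 0,"az": -0.343,"tx": 34.65,"ty": -20.84,"tz": 13.1,"gripper": 0.5},
    {"ax": 0,"ay": 0,"az": -0.343,"tx": 34.65,"ty": -20.84,"tz": 13.1,"gripper": 0.5},
    {"ax": 0,"ay": 0,"az": -0.343,"tx": 34.65,"ty": -20.84,"tz": 13.1,"gripper": 0.5},
    {"ax": 0,"ay": 0,"az": -0.343,"tx": 34.65,"ty": -20.84,"tz": 13.1,"gripper": 0.5},
    {"ax": 0,"ay": 0,"az": -0.343,"tx": 34.65,"ty": -20.84,"tz": 13.1,"gripper": 0.5},
    {"ax": 0,"ay": 0,"az": -0.343,"tx": 34.65,"ty": -20.84,"tz": 13.1,"gripper": 0.5},
    {"ax": 0,"ay": 0,"az": -0.343,"tx": 34.65,"ty": -20.84,"tz": 13.1,"gripper": 0.5},
  ],
)

```text
time_s: 1.63
eef_pos: [0.4719, -0.3027, 0.1029]
tcp_rot: [0.941, 0.338, 0.0, 0.0]
ft_force: [0.5, 0.0, -0.2]
width: 0.0427
finger_force: 0.0
```

Run:
```python
from h import *
f=cams.grab_frame("wrist"); save(f,"w1.png"); W=cloud(f)
print(f["origin"],rect(W,.476,-.2975,.008,.02,.045),rect(W,.476,-.2975,.022,.04,.03))
t=np.radians
o=status.get_obs();print(o["eef_pos"],o["width"])
move((.476,-.2975,.10),t(39.5))
move((.476,-.2975,.015),t(39.5))
```

```text
[ 0.52425472 -0.25747725  0.24595693] {'n': 4554, 'c': (0.4774, -0.2963), 'wh': (52.5, 52.2), 'yaw': 38.8, 'z': 0.0124} {'n': 797, 'c': (0.4775, -0.2963), 'wh': (18.8, 17.2), 'yaw': 39.4, 'z': 0.0303}
[ 0.47840684 -0.29096403  0.10055194] 0.042982482930492165
t [-0.61  0.34  0.05] a [-0.005 -0.009  0.015]
t [-0.68  0.39  8.55] a [-0.005 -0.009  0.015]
```

View pics/w1.png

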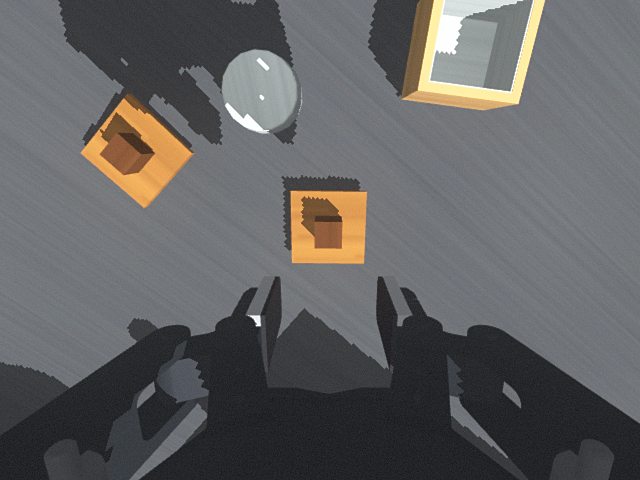

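The wrist view shows lid R at px (328,228) between the fingers' line, with the tack tin and box A clear of it. The arm was still settling, so I'll descend partway and check.

Call:
step_arm(
  plan=[
    {"ax": 0,"ay": 0,"az": 0,"tx": 0,"ty": 0,"tz": 0,"gripper": 0.5},
    {"ax": 0,"ay": 0,"az": 0,"tx": 0,"ty": 0,"tz": 2,"gripper": 0.5},
    {"ax": 0,"ay": 0,"az": 0,"tx": 0,"ty": 0,"tz": 4,"gripper": 0.5},
    {"ax": 0,"ay": 0,"az": 0,"tx": 0,"ty": 0,"tz": 5,"gripper": 0.5},
    {"ax": 0,"ay": 0,"az": 0,"tx": 0,"ty": 0,"tz": 5.5,"gripper": 0.5},
    {"ax": 0,"ay": 0,"az": 0,"tx": 0,"ty": 0,"tz": 6,"gripper": 0.5},
    {"ax": 0,"ay": 0,"az": 0,"tx": 0,"ty": 0,"tz": 6,"gripper": 0.5},
    {"ax": 0,"ay": 0,"az": 0,"tx": 0,"ty": 0,"tz": 6,"gripper": 0.5},
    {"ax": 0,"ay": 0,"az": 0,"tx": 0,"ty": 0,"tz": 6,"gripper": 0.5},
    {"ax": 0,"ay": 0,"az": 0,"tx": 0,"ty": 0,"tz": 6,"gripper": 0.5},
  ],
)

```text
time_s: 2.52
eef_pos: [0.4712, -0.3044, 0.044]
tcp_rot: [0.941, 0.338, 0.001, 0.001]
ft_force: [-0.1, 0.3, 0.5]
width: 0.0428
finger_force: 0.0
```

Run:
```python
from h import *
t=np.radians
move((.4765,-.297,.015),t(39.5))
```

```text
t [ 0.88 -0.23  2.9 ] a [ 0.002 -0.001  0.   ]
```

Call:
step_arm(
  plan=[
    {"ax": 0,"ay": 0,"az": 0,"tx": 0.88,"ty": -0.23,"tz": 0,"gripper": 0.5},
    {"ax": 0,"ay": 0,"az": 0,"tx": 0.88,"ty": -0.23,"tz": 1,"gripper": 0.5},
    {"ax": 0,"ay": 0,"az": 0,"tx": 0.88,"ty": -0.23,"tz": 2,"gripper": 0.5},
    {"ax": 0,"ay": 0,"az": 0,"tx": 0.88,"ty": -0.23,"tz": 2.9,"gripper": 0.5},
    {"ax": 0,"ay": 0,"az": 0,"tx": 0.88,"ty": -0.23,"tz": 2.9,"gripper": 0.5},
    {"ax": 0,"ay": 0,"az": 0,"tx": 0.88,"ty": -0.23,"tz": 2.9,"gripper": 0.3},
    {"ax": 0,"ay": 0,"az": 0,"tx": 0.88,"ty": -0.23,"tz": 2.9,"gripper": 0.1},
    {"ax": 0,"ay": 0,"az": 0,"tx": 0.88,"ty": -0.23,"tz": 2.9,"gripper": 0},
    {"ax": 0,"ay": 0,"az": 0,"tx": 0.88,"ty": -0.23,"tz": 2.9,"gripper": 0},
    {"ax": 0,"ay": 0,"az": 0,"tx": 0.88,"ty": -0.23,"tz": 2.9,"gripper": 0},
  ],
  grip_force=50,
)

```text
time_s: 3.35
eef_pos: [0.4761, -0.2968, 0.0144]
tcp_rot: [0.941, 0.338, 0.0, 0.0]
ft_force: [0.2, -0.4, -1.0]
width: 0.0167
finger_force: 51.2
```

Run:
```python
from h import *
t=np.radians
o=status.get_obs();print(o["eef_pos"],o["width"],o["ft_force"],o["finger_force"])
a=move((.4765,-.297,.015),t(39.5))
a=((.4765,-.297,.10),t(39.5))
move((.6117,-.2888,.10),t(32.6),a)
f=cams.grab_frame("top");W=cloud(f);print(rect(W,.6107,-.288,.038,.055,.055))
```

```text
[ 0.47610897 -0.29676888  0.01443298] 0.016667004140586757 [ 0.19661444 -0.40577747 -0.99894843] 51.164780259132385
t [ 0.02  0.04 -0.06] a [ 0. -0.  0.]
t [10.95  7.97  0.  ] a [0.   0.   0.12]
{'n': 346, 'c': (0.6105, -0.288), 'wh': (56.1, 57.7), 'yaw': 32.5, 'z': 0.0421}
```

Call:
step_arm(
  plan=[
    {"ax": 0,"ay": 0,"az": 0,"tx": 0,"ty": 0,"tz": -2,"gripper": 0},
    {"ax": 0,"ay": 0,"az": 0,"tx": 0,"ty": 0,"tz": -5,"gripper": 0},
    {"ax": 0,"ay": 0,"az": 0,"tx": 0,"ty": 0,"tz": -8.5,"gripper": 0},
    {"ax": 0,"ay": 0,"az": 0.06,"tx": 3,"ty": 2.2,"tz": -8.5,"gripper": 0},
    {"ax": 0,"ay": 0,"az": 0.12,"tx": 6,"ty": 4.4,"tz": -8.5,"gripper": 0},
    {"ax": 0,"ay": 0,"az": 0.12,"tx": 9,"ty": 6.6,"tz": -8.5,"gripper": 0},
    {"ax": 0,"ay": 0,"az": 0.12,"tx": 10.95,"ty": 7.97,"tz": -8.5,"gripper": 0},
    {"ax": 0,"ay": 0,"az": 0.12,"tx": 10.95,"ty": 7.97,"tz": -8.5,"gripper": 0},
    {"ax": 0,"ay": 0,"az": 0.12,"tx": 10.95,"ty": 7.97,"tz": -8.5,"gripper": 0},
    {"ax": 0,"ay": 0,"az": 0.12,"tx": 10.95,"ty": 7.97,"tz": -8.5,"gripper": 0},
  ],
)

```text
time_s: 4.23
eef_pos: [0.6097, -0.2888, 0.0986]
tcp_rot: [0.96, 0.281, -0.001, -0.0]
ft_force: [-1.4, -0.4, -0.1]
width: 0.0167
finger_force: 51.3
```

Run:
```python
from h import *
t=np.radians
o=status.get_obs();print(o["eef_pos"],o["width"],o["ft_force"])
a=move((.6117,-.2888,.053),t(32.6))
f=cams.grab_frame("side"); save(f,"s2.png");W=cloud(f);print(rect(W,.6117,-.2888,.038,.052,.055))
```

```text
[ 0.60968309 -0.28876457  0.09863041] 0.016743650520778038 [-1.42609438 -0.40117727 -0.12589834]
t [0.18 0.12 4.56] a [-0.001  0.002  0.   ]
{'n': 433, 'c': (0.6128, -0.2894), 'wh': (58.3, 57.0), 'yaw': 33.0, 'z': 0.0446}
```

View pics/s2.png

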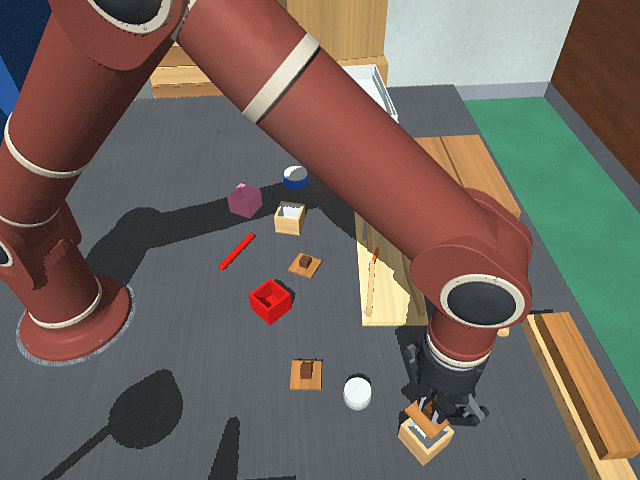

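Run:
```python
from h import *
f=cams.grab_frame("side");W=cloud(f);px=f["pixels"]
sub=W[395:445,395:460]
hsv=cv2.cvtColor(px,cv2.COLOR_RGB2HSV)[395:445,395:460]
m=(sub[...,2]>.06)&(sub[...,2]<.125)&(hsv[...,1]>110)&(hsv[...,2]>110)
p=sub[m];c=p.mean(0);u,s,v=np.linalg.svd(p-c);print(len(p),c,v[2],s/np.sqrt(len(p)),p.min(0),p.max(0))
im=cv2.resize(px[380:470,380:500],None,fx=5,fy=5,interpolation=cv2.INTER_CUBIC);cv2.imwrite("pics/c3.png",im[...,::-1])
```

```text
644 [ 0.59868619 -0.29931253  0.09792393] [-0.22220892 -0.24614538  0.94341701] [0.01596717 0.0086934  0.00438688] [ 0.57354004 -0.32515909  0.08930935] [ 0.6306897  -0.26948949  0.11607585]
```

View pics/c3.png

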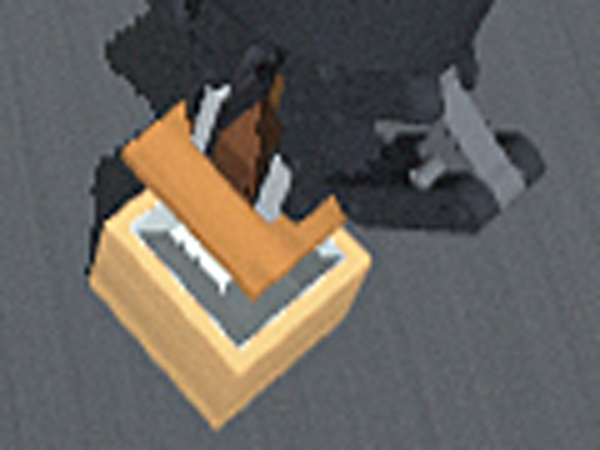

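The lid hangs level, centred over box A. I'll lower it now.

Call:
step_arm(
  plan=[
    {"ax": 0,"ay": 0,"az": 0,"tx": 0.18,"ty": 0.1,"tz": 0,"gripper": 0},
    {"ax": 0,"ay": 0,"az": 0,"tx": 0.18,"ty": 0.1,"tz": 1.5,"gripper": 0},
    {"ax": 0,"ay": 0,"az": 0,"tx": 0.18,"ty": 0.1,"tz": 2.8,"gripper": 0},
    {"ax": 0,"ay": 0,"az": 0,"tx": 0.18,"ty": 0.1,"tz": 3.3,"gripper": 0},
    {"ax": 0,"ay": 0,"az": 0,"tx": 0.18,"ty": 0.1,"tz": 3.7,"gripper": 0},
    {"ax": 0,"ay": 0,"az": 0,"tx": 0.18,"ty": 0.1,"tz": 4.0,"gripper": 0},
    {"ax": 0,"ay": 0,"az": 0,"tx": 0.18,"ty": 0.1,"tz": 4.3,"gripper": 0},
    {"ax": 0,"ay": 0,"az": 0,"tx": 0.18,"ty": 0.1,"tz": 4.5,"gripper": 0},
    {"ax": 0,"ay": 0,"az": 0,"tx": 0.18,"ty": 0.1,"tz": 4.5,"gripper": 0},
    {"ax": 0,"ay": 0,"az": 0,"tx": 0.18,"ty": 0.1,"tz": 4.5,"gripper": 0},
  ],
)

```text
time_s: 5.17
eef_pos: [0.6134, -0.2883, 0.0544]
tcp_rot: [0.96, 0.281, 0.0, 0.0]
ft_force: [-0.9, 0.7, 0.5]
width: 0.0172
finger_force: 30.8
```

Call:
step_arm(
  plan=[
    {"ax": 0,"ay": 0,"az": 0,"tx": 0,"ty": 0,"tz": 0.2,"gripper": 0},
    {"ax": 0,"ay": 0,"az": 0,"tx": 0,"ty": 0,"tz": 0.3,"gripper": 0},
    {"ax": 0,"ay": 0,"az": 0,"tx": 0,"ty": 0,"tz": 0.3,"gripper": 0},
    {"ax": 0,"ay": 0,"az": 0,"tx": 0,"ty": 0,"tz": 0.2,"gripper": 0.4},
    {"ax": 0,"ay": 0,"az": 0,"tx": 0,"ty": 0,"tz": 0.2,"gripper": 0.4},
    {"ax": 0,"ay": 0,"az": 0,"tx": 0,"ty": 0,"tz": 0.2,"gripper": 0.4},
    {"ax": 0,"ay": 0,"az": 0,"tx": 0,"ty": 0,"tz": -2,"gripper": 0.5},
    {"ax": 0,"ay": 0,"az": 0,"tx": 0,"ty": 0,"tz": -5,"gripper": 1},
    {"ax": 0,"ay": 0,"az": 0,"tx": 0,"ty": 0,"tz": -7,"gripper": 1},
    {"ax": 0,"ay": 0,"az": 0,"tx": 0,"ty": 0,"tz": -7,"gripper": 1},
  ],
)

```text
time_s: 6.0
eef_pos: [0.6165, -0.2897, 0.1295]
tcp_rot: [0.96, 0.281, 0.004, 0.003]
ft_force: [1.3, 0.1, 1.9]
width: 0.077
finger_force: 0.0
```

Run:
```python
from h import *
t=np.radians
f=cams.grab_frame("wrist");save(f,"w3.png");W=cloud(f)
print("plate",rect(W,.6125,-.289,.046,.056,.06),"knob",rect(W,.6125,-.289,.060,.08,.04))
m=(abs(W[...,2]-.05)<.006)&(np.hypot(W[...,0]-.6125,W[...,1]+.289)<.03);p=W[m];u,s,v=np.linalg.svd(p-p.mean(0));print(v[2],s[2]/len(p)**.5)
f=cams.grab_frame("side");W=cloud(f)
print("plate",rect(W,.6125,-.289,.046,.056,.06),"knob",rect(W,.6125,-.289,.060,.08,.04))
print(status.get_obs()["eef_pos"],status.get_obs()["width"])
```

```text
plate {'n': 4906, 'c': (0.6135, -0.2875), 'wh': (55.7, 55.8), 'yaw': 32.5, 'z': 0.0504} knob {'n': 865, 'c': (0.6139, -0.2864), 'wh': (19.0, 17.7), 'yaw': 32.5, 'z': 0.0683}
[-0.00371458 -0.01094523  0.9999332 ] 0.001393269590635634
plate {'n': 1063, 'c': (0.613, -0.2901), 'wh': (56.1, 55.7), 'yaw': 32.5, 'z': 0.0498} knob {'n': 192, 'c': (0.6133, -0.289), 'wh': (19.0, 18.3), 'yaw': 31.1, 'z': 0.0677}
[ 0.61358176 -0.288419    0.12492127] 0.08556848704069024
```

Call:
step_arm(
  plan=[
    {"ax": 0,"ay": 0,"az": 0,"tx": 0,"ty": 0,"tz": 3,"gripper": 1},
    {"ax": 0,"ay": 0,"az": 0,"tx": 0,"ty": 0,"tz": 6,"gripper": 1},
    {"ax": 0,"ay": 0,"az": 0,"tx": 0,"ty": 0,"tz": 8.5,"gripper": 1},
    {"ax": 0,"ay": 0,"az": 0,"tx": 0,"ty": 0,"tz": 10,"gripper": 1},
    {"ax": 0,"ay": 0,"az": 0,"tx": 0,"ty": 0,"tz": 11.2,"gripper": 1},
    {"ax": 0,"ay": 0,"az": 0,"tx": 0,"ty": 0,"tz": 11.2,"gripper": 1},
    {"ax": 0,"ay": 0,"az": 0,"tx": 0,"ty": 0,"tz": 11.2,"gripper": 0.5},
    {"ax": 0,"ay": 0,"az": 0,"tx": 0,"ty": 0,"tz": 11.2,"gripper": 0.4},
    {"ax": 0,"ay": 0,"az": 0,"tx": 0,"ty": 0,"tz": 11.2,"gripper": 0.4},
    {"ax": 0,"ay": 0,"az": 0,"tx": 0,"ty": 0,"tz": 11.2,"gripper": 0.4},
  ],
  grip_force=60,
)

```text
time_s: 6.93
eef_pos: [0.6143, -0.2888, 0.0138]
tcp_rot: [0.96, 0.281, 0.001, 0.001]
ft_force: [-1.1, 0.9, 0.6]
width: 0.0555
finger_force: 66.0
```

Run:
```python
from h import *
t=np.radians
o=status.get_obs();print(o["eef_pos"],o["width"],o["ft_force"],o["finger_force"])
a=((o["eef_pos"]+[0,0,.11]),t(32.5))
move((.6127,.0042,.13),t(-4.6),a)
```

```text
[ 0.61431497 -0.28880834  0.01383674] 0.055477963632403406 [-1.12676883  0.87981093  0.58393686] 65.98244905471802
t [ 15.61 -24.8   -0.62] a [0.    0.    0.648]
```

Call:
step_arm(
  plan=[
    {"ax": 0,"ay": 0,"az": 0,"tx": 0,"ty": 0,"tz": -2,"gripper": 0.4},
    {"ax": 0,"ay": 0,"az": 0,"tx": 0,"ty": 0,"tz": -5,"gripper": 0.4},
    {"ax": 0,"ay": 0,"az": 0,"tx": 0,"ty": 0,"tz": -9,"gripper": 0.4},
    {"ax": 0,"ay": 0,"az": 0.1,"tx": 1.5,"ty": -2.5,"tz": -11,"gripper": 0.4},
    {"ax": 0,"ay": 0,"az": 0.2,"tx": 3.5,"ty": -5.5,"tz": -11,"gripper": 0.4},
    {"ax": 0,"ay": 0,"az": 0.3,"tx": 5.5,"ty": -8.7,"tz": -11,"gripper": 0.4},
    {"ax": 0,"ay": 0,"az": 0.4,"tx": 7.5,"ty": -11.9,"tz": -11,"gripper": 0.4},
    {"ax": 0,"ay": 0,"az": 0.5,"tx": 9.5,"ty": -15.1,"tz": -11,"gripper": 0.4},
    {"ax": 0,"ay": 0,"az": 0.58,"tx": 11.2,"ty": -17.8,"tz": -11,"gripper": 0.4},
    {"ax": 0,"ay": 0,"az": 0.648,"tx": 12.5,"ty": -19.8,"tz": -11,"gripper": 0.4},
  ],
)

```text
time_s: 7.77
eef_pos: [0.6114, -0.049, 0.1227]
tcp_rot: [0.999, -0.039, 0.0, -0.002]
ft_force: [0.0, 0.7, -2.1]
width: 0.0553
finger_force: 65.9
```

Run:
```python
from h import *
t=np.radians
f=cams.grab_frame("wrist");save(f,"w4.png")
f=cams.grab_frame("side");W=cloud(f)
m=(abs(W[...,2]-.012)<.005)&(abs(W[...,0]-.62)<.09)&(W[...,1]>-.1)&(W[...,1]<.32)
print(cv2.minAreaRect((W[m][:,:2]*1000).astype(np.float32)))
o=status.get_obs();print(o["eef_pos"],o["width"],o["finger_force"])
move((.6127,.0042,.13),t(-4.6))
```

```text
((623.2694702148438, 111.24017333984375), (376.0566101074219, 124.21746063232422), 85.50724792480469)
[ 0.61186727 -0.04519667  0.12242191] 0.055234996516974555 65.77535919786897
t [-0.25 -4.94 -0.73] a [-0.006  0.     0.012]
```

View pics/w4.png

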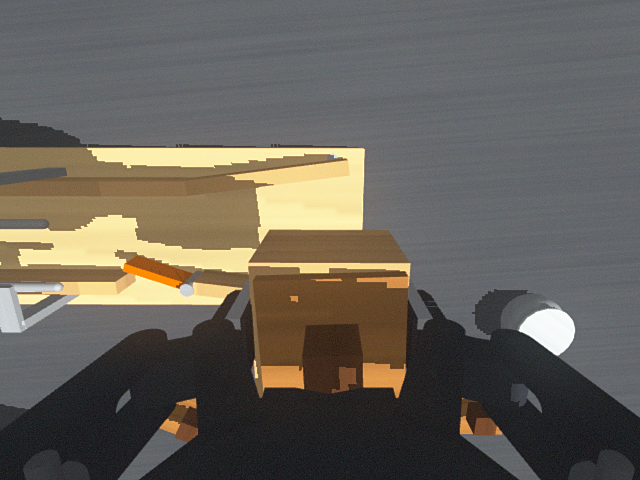

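The box is held level, and the lane's mouth is ahead with the catch at px (160,270). Next I move above the loading point.

Call:
step_arm(
  plan=[
    {"ax": 0,"ay": 0,"az": 0.012,"tx": -0.1,"ty": -1.5,"tz": 0,"gripper": 0.4},
    {"ax": 0,"ay": 0,"az": 0.012,"tx": -0.2,"ty": -3.5,"tz": 0,"gripper": 0.4},
    {"ax": 0,"ay": 0,"az": 0.012,"tx": -0.2,"ty": -4.85,"tz": 0,"gripper": 0.4},
    {"ax": 0,"ay": 0,"az": 0.012,"tx": -0.2,"ty": -4.85,"tz": 1.5,"gripper": 0.4},
    {"ax": 0,"ay": 0,"az": 0.012,"tx": -0.2,"ty": -4.85,"tz": 3.5,"gripper": 0.4},
    {"ax": 0,"ay": 0,"az": 0.012,"tx": -0.2,"ty": -4.85,"tz": 5,"gripper": 0.4},
    {"ax": 0,"ay": 0,"az": 0.012,"tx": -0.2,"ty": -4.85,"tz": 5.5,"gripper": 0.4},
    {"ax": 0,"ay": 0,"az": 0.012,"tx": -0.2,"ty": -4.85,"tz": 5.5,"gripper": 0.4},
    {"ax": 0,"ay": 0,"az": 0.012,"tx": -0.2,"ty": -4.85,"tz": 5.5,"gripper": 0.4},
    {"ax": 0,"ay": 0,"az": 0.012,"tx": -0.2,"ty": -4.85,"tz": 5.5,"gripper": 0.4},
  ],
)

```text
time_s: 8.7
eef_pos: [0.6145, -0.006, 0.0684]
tcp_rot: [0.999, -0.045, 0.001, -0.0]
ft_force: [-1.2, 0.1, -2.2]
width: 0.0551
finger_force: 65.8
```

Run:
```python
from h import *
t=np.radians
o=status.get_obs();print(o["eef_pos"],o["width"],o["finger_force"])
move((.6131,.0034,.0262),t(-4.55))
```

```text
[ 0.61448759 -0.00595886  0.06838451] 0.05508810326094824 65.84058882202953
t [-0.23 -0.92  4.22] a [-0.    -0.002 -0.011]
```

Call:
step_arm(
  plan=[
    {"ax": 0,"ay": 0,"az": -0.011,"tx": -0.2,"ty": -0.92,"tz": 0,"gripper": 0.4},
    {"ax": 0,"ay": 0,"az": -0.011,"tx": -0.2,"ty": -0.92,"tz": 0.5,"gripper": 0.4},
    {"ax": 0,"ay": 0,"az": -0.011,"tx": -0.2,"ty": -0.92,"tz": 1.5,"gripper": 0.4},
    {"ax": 0,"ay": 0,"az": -0.011,"tx": -0.2,"ty": -0.92,"tz": 2.5,"gripper": 0.4},
    {"ax": 0,"ay": 0,"az": -0.011,"tx": -0.2,"ty": -0.92,"tz": 3.2,"gripper": 0.4},
    {"ax": 0,"ay": 0,"az": -0.011,"tx": -0.2,"ty": -0.92,"tz": 3.7,"gripper": 0.4},
    {"ax": 0,"ay": 0,"az": -0.011,"tx": -0.2,"ty": -0.92,"tz": 4,"gripper": 0.4},
    {"ax": 0,"ay": 0,"az": -0.011,"tx": -0.2,"ty": -0.92,"tz": 4.2,"gripper": 0.4},
    {"ax": 0,"ay": 0,"az": -0.011,"tx": -0.2,"ty": -0.92,"tz": 4.2,"gripper": 0.4},
    {"ax": 0,"ay": 0,"az": -0.011,"tx": -0.2,"ty": -0.92,"tz": 4.2,"gripper": 0.4},
  ],
)

```text
time_s: 9.53
eef_pos: [0.6121, 0.0034, 0.0258]
tcp_rot: [0.999, -0.04, -0.0, 0.0]
ft_force: [-2.8, 0.7, 4.2]
width: 0.0549
finger_force: 66.4
```

Call:
step_arm(
  plan=[
    {"ax": 0,"ay": 0,"az": 0,"tx": 0,"ty": 0,"tz": 0,"gripper": 0.7},
    {"ax": 0,"ay": 0,"az": 0,"tx": 0,"ty": 0,"tz": 0,"gripper": 1},
    {"ax": 0,"ay": 0,"az": 0,"tx": 0,"ty": 0,"tz": 0,"gripper": 1},
    {"ax": 0,"ay": 0,"az": 0,"tx": 0,"ty": 0,"tz": 0,"gripper": 1},
    {"ax": 0,"ay": 0,"az": 0,"tx": 0,"ty": 0,"tz": -2,"gripper": 1},
    {"ax": 0,"ay": 0,"az": 0,"tx": 0,"ty": 0,"tz": -5,"gripper": 1},
    {"ax": 0,"ay": 0,"az": 0,"tx": 0,"ty": 0,"tz": -8,"gripper": 1},
    {"ax": 0,"ay": 0,"az": 0,"tx": 0,"ty": 0,"tz": -9,"gripper": 1},
    {"ax": 0,"ay": 0,"az": 0,"tx": 0,"ty": 0,"tz": -9,"gripper": 1},
    {"ax": 0,"ay": 0,"az": 0,"tx": 0,"ty": 0,"tz": -9,"gripper": 1},
  ],
)

```text
time_s: 10.37
eef_pos: [0.6122, 0.0039, 0.1151]
tcp_rot: [0.999, -0.04, 0.0, -0.0]
ft_force: [-0.7, -0.5, -0.5]
width: 0.0853
finger_force: 0.0
```

Run:
```python
from h import *
t=np.radians
f=cams.grab_frame("wrist");save(f,"w5.png");W=cloud(f)
print("plate",rect(W,.613,.003,.055,.068,.05),"knob",rect(W,.613,.003,.072,.09,.04))
o=status.get_obs();print(o["eef_pos"],o["width"])
d=np.array([.0793,.99685]);L=np.array([.6218,.1126])-.0145*d
for x in (-.155,-.185): print(x,L+x*d)
p=L-.165*d
a=move((*p,.115),t(-4.55))
```

```text
plate {'n': 6960, 'c': (0.6109, 0.0053), 'wh': (56.1, 56.9), 'yaw': -4.8, 'z': 0.0622} knob {'n': 1139, 'c': (0.6093, 0.0069), 'wh': (17.9, 18.8), 'yaw': -3.0, 'z': 0.0802}
[0.61134481 0.00389141 0.11400898] 0.08557874794588374
-0.155 [ 0.60835865 -0.05636608]
-0.185 [ 0.60597965 -0.08627158]
t [ 0.18  7.03 -0.1 ] a [0.    0.002 0.   ]
```

Box A stands square on the loading end (plate z 0.062, yaw −4.8°). Now behind it to push.

Call:
step_arm(
  plan=[
    {"ax": 0,"ay": 0,"az": 0,"tx": 0.2,"ty": 2.5,"tz": 0,"gripper": 0.5},
    {"ax": 0,"ay": 0,"az": 0,"tx": 0.2,"ty": 5,"tz": 0,"gripper": 0},
    {"ax": 0,"ay": 0,"az": 0,"tx": 0.2,"ty": 7.2,"tz": 0,"gripper": 0},
    {"ax": 0,"ay": 0,"az": 0,"tx": 0.2,"ty": 7.2,"tz": 0,"gripper": 0},
    {"ax": 0,"ay": 0,"az": 0,"tx": 0.2,"ty": 7.2,"tz": 2,"gripper": 0},
    {"ax": 0,"ay": 0,"az": 0,"tx": 0.2,"ty": 7.2,"tz": 4.5,"gripper": 0},
    {"ax": 0,"ay": 0,"az": 0,"tx": 0.2,"ty": 7.2,"tz": 7,"gripper": 0},
    {"ax": 0,"ay": 0,"az": 0,"tx": 0.2,"ty": 7.2,"tz": 8,"gripper": 0},
    {"ax": 0,"ay": 0,"az": 0,"tx": 0.2,"ty": 7.2,"tz": 8,"gripper": 0},
    {"ax": 0,"ay": 0,"az": 0,"tx": 0.2,"ty": 7.2,"tz": 8,"gripper": 0},
  ],
)

```text
time_s: 11.25
eef_pos: [0.608, -0.0679, 0.0342]
tcp_rot: [0.999, -0.039, -0.001, -0.0]
ft_force: [0.8, 0.5, 1.2]
width: -0.0
finger_force: 0.0
```

```bash
cat >> h.py <<'E'
d=np.array([.0793,.99685]);L=np.array([.6218,.1126])-.0145*d
def lane(p): v=np.array(p[:2])-L; return np.round([v@d*1000,(v@[-d[1],d[0]])*1000],1)
E
python3 - <<'E'
from h import *
o=status.get_obs();print(o["eef_pos"],o["width"],lane(o["eef_pos"]))
move((*(L-.055*d),.034),np.radians(-4.55))
E
```

```text
[ 0.60803636 -0.06787351  0.03422852] -3.47420263157701e-05 [-166.5   -0.6]
t [ -0.05 -11.15   0.02] a [-0.     0.002  0.   ]
```

Call:
step_arm(
  plan=[
    {"ax": 0,"ay": 0,"az": 0,"tx": 0,"ty": -1,"tz": 0,"gripper": 0},
    {"ax": 0,"ay": 0,"az": 0,"tx": 0,"ty": -2,"tz": 0,"gripper": 0},
    {"ax": 0,"ay": 0,"az": 0,"tx": 0,"ty": -3,"tz": 0,"gripper": 0},
    {"ax": 0,"ay": 0,"az": 0,"tx": 0,"ty": -4,"tz": 0,"gripper": 0},
    {"ax": 0,"ay": 0,"az": 0,"tx": 0,"ty": -5.2,"tz": 0,"gripper": 0},
    {"ax": 0,"ay": 0,"az": 0,"tx": 0,"ty": -6.4,"tz": 0,"gripper": 0},
    {"ax": 0,"ay": 0,"az": 0,"tx": 0,"ty": -7.6,"tz": 0,"gripper": 0},
    {"ax": 0,"ay": 0,"az": 0,"tx": 0,"ty": -8.8,"tz": 0,"gripper": 0},
    {"ax": 0,"ay": 0,"az": 0,"tx": 0,"ty": -10,"tz": 0,"gripper": 0},
    {"ax": 0,"ay": 0,"az": 0,"tx": 0,"ty": -11,"tz": 0,"gripper": 0},
  ],
)

```text
time_s: 12.08
eef_pos: [0.6177, 0.0424, 0.0354]
tcp_rot: [0.999, -0.04, 0.0, 0.0]
ft_force: [1.5, -4.1, 3.0]
width: -0.0001
finger_force: 1.8
```

Run:
```python
from h import *
f=cams.grab_frame("side");W=cloud(f);save(f,"s6.png")
o=status.get_obs();print(o["eef_pos"],o["ft_force"],lane(o["eef_pos"]))
e=L-.01*d;k=rect(W,*e,.074,.09,.03);print(k,lane(k["c"]))
```

```text
[0.61765293 0.04629958 0.03513963] [ 1.05562973 -0.0955488   0.3680109 ] [-51.9  -1.1]
{'n': 0, 'c': (0.0, 0.0), 'wh': (0.0, 0.0), 'yaw': 0.0, 'z': nan} [-147.1  610.9]
  return _methods._mean(a, axis=axis, dtype=dtype,
  ret = ret.dtype.type(ret / rcount)
```

View pics/s6.png

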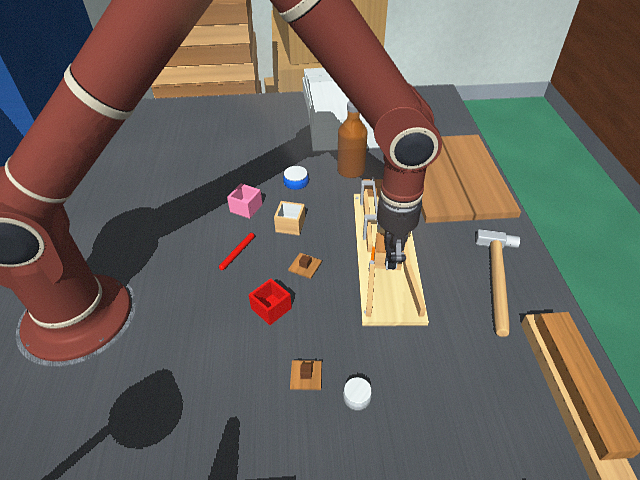

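The box slid along the lane ahead of the fingers (px (385,245)). I'll push on past the catch.

Call:
step_arm(
  plan=[
    {"ax": 0,"ay": 0,"az": 0,"tx": 0,"ty": -1,"tz": 0,"gripper": 0},
    {"ax": 0,"ay": 0,"az": 0,"tx": 0,"ty": -1.5,"tz": 0,"gripper": 0},
    {"ax": 0,"ay": 0,"az": 0,"tx": 0,"ty": -2,"tz": 0,"gripper": 0},
    {"ax": 0,"ay": 0,"az": 0,"tx": 0,"ty": -2.5,"tz": 0,"gripper": 0},
    {"ax": 0,"ay": 0,"az": 0,"tx": 0,"ty": -3,"tz": 0,"gripper": 0},
    {"ax": 0,"ay": 0,"az": 0,"tx": 0,"ty": -3.5,"tz": 0,"gripper": 0},
    {"ax": 0,"ay": 0,"az": 0,"tx": 0,"ty": -4,"tz": 0,"gripper": 0},
    {"ax": 0,"ay": 0,"az": 0,"tx": 0,"ty": -4.4,"tz": 0,"gripper": 0},
    {"ax": 0,"ay": 0,"az": 0,"tx": 0,"ty": -4.4,"tz": 0,"gripper": 0},
    {"ax": 0,"ay": 0,"az": 0,"tx": 0,"ty": -4.4,"tz": 0,"gripper": 0},
  ],
)

```text
time_s: 12.97
eef_pos: [0.6199, 0.087, 0.0349]
tcp_rot: [0.999, -0.039, -0.001, -0.001]
ft_force: [-0.8, 0.2, 0.3]
width: 0.0003
finger_force: 0.0
```

Run:
```python
from h import *
o=status.get_obs();print(o["eef_pos"],o["ft_force"],lane(o["eef_pos"]))
f=cams.grab_frame("wrist");W=cloud(f);save(f,"w7.png")
e=L+.03*d;k=rect(W,*e,.073,.09,.04);print(k,lane(k["c"]))
print([(x["score"],x["extent"]) for x in finder.boxes_of(f,"pawl")])
```

```text
[0.61989329 0.08703794 0.03487692] [-0.75668706  0.19450464  0.32587706] [-11.1  -0.1]
{'n': 7020, 'c': (0.6261, 0.1267), 'wh': (78.9, 47.5), 'yaw': -28.8, 'z': 0.0795} [28.9 -3.2]
[]
```

View pics/w7.png

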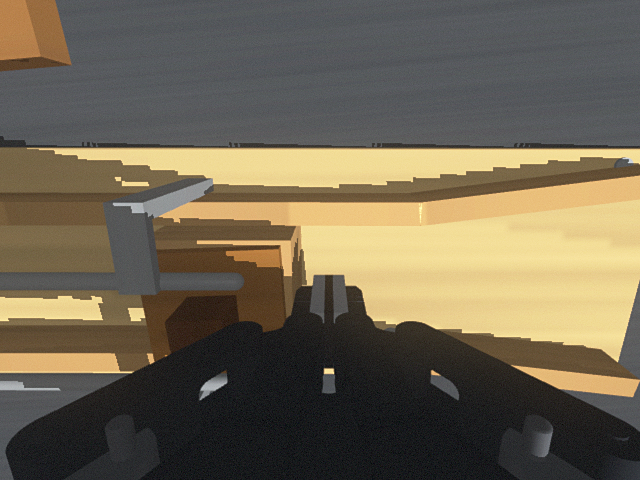

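Run:
```python
from h import *
for c in("wrist","top"):
    f=cams.grab_frame(c);W=cloud(f)
    X=W.copy();v=W[...,:2]-L;lx=v@d;ly=v@np.array([-d[1],d[0]])
    z0=.0 if c=="wrist" else -.002
    m=(abs(W[...,2]-.062-z0)<.0025)&(abs(ly)<.03)&(lx>-.08)&(lx<.1); print(c,"plate",m.sum(),np.percentile(lx[m]*1000,[0,2,50,98,100]) if m.any() else 0)
    m=(W[...,2]>.073)&(W[...,2]<.083)&(abs(ly)<.012)&(lx>-.0)&(lx<.1); print("knob",m.sum(),np.percentile(lx[m]*1000,[2,50,98]) if m.any() else 0)
    m=(W[...,2]>.052)&(W[...,2]<.060)&(abs(ly)<.03)&(lx>-.08)&(lx<.1); print(c,"rim",m.sum(),np.percentile(lx[m]*1000,[0,2,50,98,100]) if m.any() else 0)
    hsv=cv2.cvtColor(f["pixels"],cv2.COLOR_RGB2HSV)
    m=(abs(hsv[...,0].astype(int)-13)<5)&(hsv[...,1]>235)&(hsv[...,2]>200)&(abs(lx)<.06)&(abs(ly-.03)<.03)&(W[...,2]>.02)&(W[...,2]<.045)
    if m.any(): i=np.argmax(lx[m]); print("pawl",m.sum(),lx[m][i],ly[m][i],ly[m].min(),W[m][i])
```

```text
wrist plate 7754 [-23.5300214  -14.06329172  24.26998329  58.23759904  60.01584616]
knob 1593 [ 2.72139278 34.53663122 42.20541491]
wrist rim 1839 [-23.50012162 -21.90587284   5.77755349  51.8007184   54.21010848]
top plate 0 0
knob 0 0
top rim 0 0
```

Box A's centre is at about lane x = 33 mm with no force on the finger, so it should be past the catch. I'll back off, rise and go to lid L.

Run:
```python
from h import *
t=np.radians
o=status.get_obs()
p=o["eef_pos"]; q=(np.array([*(p[:2]-.03*d),.16]),t(-4.55))
move((.4468,.0848,.10),t(-29.7),q)
```

```text
t [-17.27  -1.5    6.  ] a [0.    0.    0.439]
```

Call:
step_arm(
  plan=[
    {"ax": 0,"ay": 0,"az": 0,"tx": 0,"ty": 1.5,"tz": 0,"gripper": 0},
    {"ax": 0,"ay": 0,"az": 0,"tx": 0,"ty": 3,"tz": 0,"gripper": 0},
    {"ax": 0,"ay": 0,"az": 0,"tx": 0,"ty": 3,"tz": -4,"gripper": 0},
    {"ax": 0,"ay": 0,"az": 0,"tx": 0,"ty": 3,"tz": -8,"gripper": 0},
    {"ax": 0,"ay": 0,"az": 0,"tx": 0,"ty": 3,"tz": -12,"gripper": 0},
    {"ax": 0,"ay": 0,"az": 0.1,"tx": -4,"ty": 2.6,"tz": -12.5,"gripper": 0.5},
    {"ax": 0,"ay": 0,"az": 0.2,"tx": -8,"ty": 2.3,"tz": -12.5,"gripper": 0.5},
    {"ax": 0,"ay": 0,"az": 0.3,"tx": -12,"ty": 2,"tz": -12.5,"gripper": 0.5},
    {"ax": 0,"ay": 0,"az": 0.4,"tx": -15.5,"ty": 1.7,"tz": -12,"gripper": 0.5},
    {"ax": 0,"ay": 0,"az": 0.439,"tx": -17.27,"ty": 1.5,"tz": -10,"gripper": 0.5},
  ],
)

```text
time_s: 14.0
eef_pos: [0.444, 0.0836, 0.137]
tcp_rot: [0.966, -0.258, 0.0, -0.001]
ft_force: [1.1, 0.3, 0.1]
width: 0.0428
finger_force: 0.0
```

Call:
step_arm(
  plan=[
    {"ax": 0,"ay": 0,"az": 0,"tx": 0,"ty": 0,"tz": 0,"gripper": 0.5},
    {"ax": 0,"ay": 0,"az": 0,"tx": 0,"ty": 0,"tz": 0,"gripper": 0.5},
    {"ax": 0,"ay": 0,"az": 0,"tx": 0,"ty": 0,"tz": 0,"gripper": 0.5},
    {"ax": 0,"ay": 0,"az": 0,"tx": 0,"ty": 0,"tz": 0,"gripper": 0.5},
    {"ax": 0,"ay": 0,"az": 0,"tx": 0,"ty": 0,"tz": 0,"gripper": 0.5},
    {"ax": 0,"ay": 0,"az": 0,"tx": 0,"ty": 0,"tz": 0,"gripper": 0.5},
    {"ax": 0,"ay": 0,"az": 0,"tx": 0,"ty": 0,"tz": 0,"gripper": 0.5},
    {"ax": 0,"ay": 0,"az": 0,"tx": 0,"ty": 0,"tz": 0,"gripper": 0.5},
    {"ax": 0,"ay": 0,"az": 0,"tx": 0,"ty": 0,"tz": 0,"gripper": 0.5},
    {"ax": 0,"ay": 0,"az": 0,"tx": 0,"ty": 0,"tz": 0,"gripper": 0.5},
  ],
)

```text
time_s: 14.83
eef_pos: [0.4475, 0.084, 0.1352]
tcp_rot: [0.967, -0.256, 0.0, -0.0]
ft_force: [0.2, -0.0, 0.6]
width: 0.0427
finger_force: 0.0
```

Run:
```python
from h import *
t=np.radians
o=status.get_obs();print(o["eef_pos"],o["qpos"])
f=cams.grab_frame("wrist");W=cloud(f);save(f,"w8.png")
print("lid",rect(W,.4468,.0848,.008,.02,.045),rect(W,.4468,.0848,.022,.04,.03))
f=cams.grab_frame("side");W=cloud(f);print("boxB",rect(W,.42,.22,.038,.055,.055))
hsv=cv2.cvtColor(f["pixels"],cv2.COLOR_RGB2HSV);v=W[...,:2]-L;lx=v@d;ly=v@np.array([-d[1],d[0]])
m=(abs(hsv[...,0].astype(int)-13)<5)&(hsv[...,1]>235)&(hsv[...,2]>200)&(abs(lx)<.06)&(abs(ly-.03)<.03)&(W[...,2]>.02)&(W[...,2]<.045)
if m.any(): i=np.argmax(lx[m]); print("pawl",m.sum(),lx[m][i],ly[m][i],W[m][i])
for e in [.03]:
    m=(abs(W[...,2]-.08)<.004)&(abs(ly)<.013)&(abs(lx-.04)<.05);print("knob",m.sum(),np.percentile(lx[m],[2,50,98]) if m.any() else 0)
move((.4468,.0848,.015),t(-29.7))
f=cams.grab_frame("top");W=cloud(f);print("boxB",rect(W,.42,.22,.038,.055,.055))
```

```text
[0.4474953  0.08400035 0.13521037] [-0.45964696  0.47736374  0.3203895   2.08769212 -0.25440881  0.61278226
 -2.05238939]
lid {'n': 3534, 'c': (0.4479, 0.0861), 'wh': (52.1, 52.5), 'yaw': -30.1, 'z': 0.0124} {'n': 623, 'c': (0.4481, 0.086), 'wh': (18.0, 18.4), 'yaw': -29.9, 'z': 0.0303}
boxB {'n': 87, 'c': (0.4159, 0.2158), 'wh': (64.5, 43.8), 'yaw': 40.5, 'z': 0.0439}
pawl 33 -0.0029574835362092527 0.01819931703829774 [0.6022736  0.09664071 0.03379615]
knob 64 [0.02119919 0.0297811  0.04034732]
t [-0.09 -0.03 12.02] a [-0.  0.  0.]
boxB {'n': 209, 'c': (0.421, 0.2285), 'wh': (39.3, 56.3), 'yaw': -16.1, 'z': 0.0429}
```

The catch is shut (tip at lane (−3, 18)) behind box A. Now I grasp lid L.

Call:
step_arm(
  plan=[
    {"ax": 0,"ay": 0,"az": 0,"tx": -0.07,"ty": -0.12,"tz": 3,"gripper": 0.5},
    {"ax": 0,"ay": 0,"az": 0,"tx": -0.07,"ty": -0.12,"tz": 6,"gripper": 0.5},
    {"ax": 0,"ay": 0,"az": 0,"tx": -0.07,"ty": -0.12,"tz": 9,"gripper": 0.5},
    {"ax": 0,"ay": 0,"az": 0,"tx": -0.07,"ty": -0.12,"tz": 11,"gripper": 0.5},
    {"ax": 0,"ay": 0,"az": 0,"tx": -0.07,"ty": -0.12,"tz": 12,"gripper": 0.5},
    {"ax": 0,"ay": 0,"az": 0,"tx": -0.07,"ty": -0.12,"tz": 12,"gripper": 0.5},
    {"ax": 0,"ay": 0,"az": 0,"tx": -0.07,"ty": -0.12,"tz": 12,"gripper": 0.2},
    {"ax": 0,"ay": 0,"az": 0,"tx": -0.07,"ty": -0.12,"tz": 12,"gripper": 0},
    {"ax": 0,"ay": 0,"az": 0,"tx": -0.07,"ty": -0.12,"tz": 12,"gripper": 0},
    {"ax": 0,"ay": 0,"az": 0,"tx": -0.07,"ty": -0.12,"tz": 12,"gripper": 0},
  ],
  grip_force=50,
)

```text
time_s: 15.82
eef_pos: [0.4481, 0.0856, 0.0161]
tcp_rot: [0.967, -0.256, 0.001, -0.0]
ft_force: [-0.1, 0.3, -0.4]
width: 0.0168
finger_force: 50.0
```

Run:
```python
from h import *
t=np.radians
o=status.get_obs();print(o["eef_pos"],o["width"],o["finger_force"])
a=(o["eef_pos"]+[0,0,.085],t(-29.7))
move((.4205,.2198,.10),t(-16.6),a)
for c in("top","side"):
    f=cams.grab_frame(c);W=cloud(f);print("boxB",rect(W,.42,.22,.036,.055,.055))
```

```text
[0.4481053  0.08562019 0.01613645] 0.01677032923952372 50.038050413131714
t [ -9.05 -10.29   0.11] a [ 0.     0.    -0.229]
boxB {'n': 0, 'c': (0.0, 0.0), 'wh': (0.0, 0.0), 'yaw': 0.0, 'z': nan}
boxB {'n': 91, 'c': (0.3949, 0.2227), 'wh': (19.3, 58.1), 'yaw': 4.2, 'z': 0.044}
  return _methods._mean(a, axis=axis, dtype=dtype,
  ret = ret.dtype.type(ret / rcount)
```

Call:
step_arm(
  plan=[
    {"ax": 0,"ay": 0,"az": 0,"tx": 0,"ty": 0,"tz": -3,"gripper": 0},
    {"ax": 0,"ay": 0,"az": 0,"tx": 0,"ty": 0,"tz": -7,"gripper": 0},
    {"ax": 0,"ay": 0,"az": 0,"tx": 0,"ty": 0,"tz": -11,"gripper": 0},
    {"ax": 0,"ay": 0,"az": -0.08,"tx": -1.5,"ty": -2,"tz": -12,"gripper": 0},
    {"ax": 0,"ay": 0,"az": -0.16,"tx": -3,"ty": -4,"tz": -12,"gripper": 0},
    {"ax": 0,"ay": 0,"az": -0.229,"tx": -5,"ty": -6,"tz": -12,"gripper": 0},
    {"ax": 0,"ay": 0,"az": -0.229,"tx": -7,"ty": -8,"tz": -12,"gripper": 0},
    {"ax": 0,"ay": 0,"az": -0.229,"tx": -7,"ty": -8,"tz": -12,"gripper": 0},
    {"ax": 0,"ay": 0,"az": -0.229,"tx": -7,"ty": -8,"tz": -12,"gripper": 0},
    {"ax": 0,"ay": 0,"az": -0.229,"tx": -7,"ty": -8,"tz": -12,"gripper": 0},
  ],
)

```text
time_s: 16.75
eef_pos: [0.4261, 0.1891, 0.1353]
tcp_rot: [0.99, -0.144, 0.0, 0.0]
ft_force: [0.3, -0.6, -0.1]
width: 0.0169
finger_force: 50.1
```

Run:
```python
from h import *
t=np.radians
o=status.get_obs();print(o["eef_pos"],o["width"],o["finger_force"])
f=cams.grab_frame("wrist");W=cloud(f);save(f,"w9.png")
print("boxB",rect(W,.42,.22,.036,.055,.065))
f=cams.grab_frame("side");W=cloud(f);print("boxB",rect(W,.42,.22,.036,.055,.065))
```

```text
[0.42610627 0.18908093 0.13528844] 0.016935264640866116 50.08543789386749
boxB {'n': 1693, 'c': (0.421, 0.2217), 'wh': (55.5, 56.9), 'yaw': -16.7, 'z': 0.0451}
boxB {'n': 313, 'c': (0.4217, 0.2196), 'wh': (62.0, 57.6), 'yaw': -14.9, 'z': 0.0437}
```

View pics/w9.png

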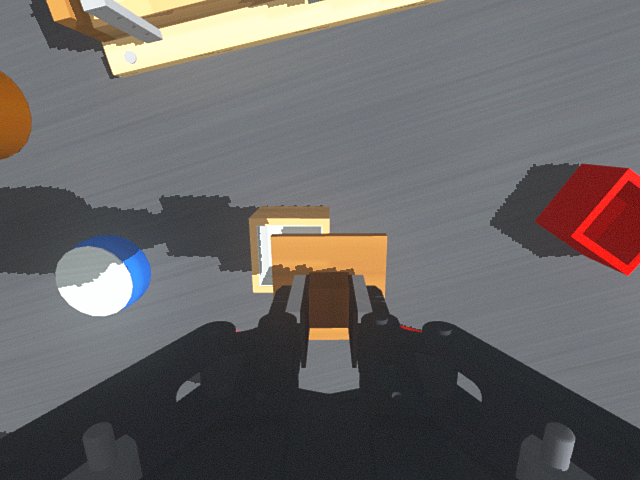

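Box B is unmoved (px (290,250)) and lid L is held square to it. Over and down.

Run:
```python
from h import *
move((.4207,.2205,.053),np.radians(-16.6))
```

```text
t [-1.49 -2.93  8.22] a [ 0.001 -0.    -0.002]
```

Call:
step_arm(
  plan=[
    {"ax": 0,"ay": 0,"az": 0,"tx": -0.7,"ty": -1.5,"tz": 1,"gripper": 0},
    {"ax": 0,"ay": 0,"az": 0,"tx": -1.49,"ty": -2.93,"tz": 3,"gripper": 0},
    {"ax": 0,"ay": 0,"az": 0,"tx": -1.49,"ty": -2.93,"tz": 5,"gripper": 0},
    {"ax": 0,"ay": 0,"az": 0,"tx": -1.49,"ty": -2.93,"tz": 5.5,"gripper": 0},
    {"ax": 0,"ay": 0,"az": 0,"tx": -1.49,"ty": -2.93,"tz": 5.5,"gripper": 0},
    {"ax": 0,"ay": 0,"az": 0,"tx": -1.49,"ty": -2.93,"tz": 6.2,"gripper": 0},
    {"ax": 0,"ay": 0,"az": 0,"tx": -1.49,"ty": -2.93,"tz": 6.8,"gripper": 0},
    {"ax": 0,"ay": 0,"az": 0,"tx": -1.49,"ty": -2.93,"tz": 7.4,"gripper": 0},
    {"ax": 0,"ay": 0,"az": 0,"tx": -1.49,"ty": -2.93,"tz": 7.9,"gripper": 0},
    {"ax": 0,"ay": 0,"az": 0,"tx": -1.49,"ty": -2.93,"tz": 8.1,"gripper": 0},
  ],
)

```text
time_s: 17.68
eef_pos: [0.4202, 0.2216, 0.054]
tcp_rot: [0.99, -0.144, -0.0, 0.0]
ft_force: [-4.4, -1.6, 23.3]
width: 0.0165
finger_force: 53.1
```

Call:
step_arm(
  plan=[
    {"ax": 0,"ay": 0,"az": 0,"tx": 0,"ty": 0,"tz": 0,"gripper": 0},
    {"ax": 0,"ay": 0,"az": 0,"tx": 0,"ty": 0,"tz": 0.1,"gripper": 0},
    {"ax": 0,"ay": 0,"az": 0,"tx": 0,"ty": 0,"tz": 0.1,"gripper": 0},
    {"ax": 0,"ay": 0,"az": 0,"tx": 0,"ty": 0,"tz": 0.1,"gripper": 0.4},
    {"ax": 0,"ay": 0,"az": 0,"tx": 0,"ty": 0,"tz": 0.1,"gripper": 0.4},
    {"ax": 0,"ay": 0,"az": 0,"tx": 0,"ty": 0,"tz": 0.1,"gripper": 0.4},
    {"ax": 0,"ay": 0,"az": 0,"tx": 0,"ty": 0,"tz": -2,"gripper": 0.5},
    {"ax": 0,"ay": 0,"az": 0,"tx": 0,"ty": 0,"tz": -5,"gripper": 1},
    {"ax": 0,"ay": 0,"az": 0,"tx": 0,"ty": 0,"tz": -7,"gripper": 1},
    {"ax": 0,"ay": 0,"az": 0,"tx": 0,"ty": 0,"tz": -7,"gripper": 1},
  ],
)

```text
time_s: 18.52
eef_pos: [0.4227, 0.223, 0.1275]
tcp_rot: [0.99, -0.144, 0.003, -0.002]
ft_force: [1.4, 0.3, -0.2]
width: 0.077
finger_force: 0.0
```

Run:
```python
from h import *
t=np.radians
f=cams.grab_frame("wrist");W=cloud(f)
print("plate",rect(W,.421,.2205,.046,.058,.06),"knob",rect(W,.421,.2205,.060,.08,.04))
m=(abs(W[...,2]-.05)<.006)&(np.hypot(W[...,0]-.421,W[...,1]-.2205)<.026);p=W[m];u,s,v=np.linalg.svd(p-p.mean(0));print(len(p),v[2],s[2]/len(p)**.5,p.mean(0))
o=status.get_obs();print(o["eef_pos"],o["width"])
```

```text
plate {'n': 5038, 'c': (0.4212, 0.2214), 'wh': (56.2, 55.4), 'yaw': -16.6, 'z': 0.0503} knob {'n': 901, 'c': (0.4209, 0.2234), 'wh': (17.7, 18.8), 'yaw': -16.4, 'z': 0.0683}
3552 [-1.30668812e-04 -1.18209030e-02  9.99930122e-01] 0.0011040573355916797 [0.42311309 0.21935031 0.0502665 ]
[0.4215888  0.22263632 0.12581535] 0.08336787464961909
```

Call:
step_arm(
  plan=[
    {"ax": 0,"ay": 0,"az": 0,"tx": 0,"ty": 0.1,"tz": 3,"gripper": 1},
    {"ax": 0,"ay": 0,"az": 0,"tx": 0,"ty": 0.1,"tz": 6,"gripper": 1},
    {"ax": 0,"ay": 0,"az": 0,"tx": 0,"ty": 0.1,"tz": 8.5,"gripper": 1},
    {"ax": 0,"ay": 0,"az": 0,"tx": 0,"ty": 0.1,"tz": 10,"gripper": 1},
    {"ax": 0,"ay": 0,"az": 0,"tx": 0,"ty": 0.1,"tz": 11.1,"gripper": 1},
    {"ax": 0,"ay": 0,"az": 0,"tx": 0,"ty": 0.1,"tz": 11.1,"gripper": 1},
    {"ax": 0,"ay": 0,"az": 0,"tx": 0,"ty": 0.1,"tz": 11.1,"gripper": 0.5},
    {"ax": 0,"ay": 0,"az": 0,"tx": 0,"ty": 0.1,"tz": 11.1,"gripper": 0.4},
    {"ax": 0,"ay": 0,"az": 0,"tx": 0,"ty": 0.1,"tz": 11.1,"gripper": 0.4},
    {"ax": 0,"ay": 0,"az": 0,"tx": 0,"ty": 0.1,"tz": 11.1,"gripper": 0.4},
  ],
  grip_force=60,
)

```text
time_s: 19.4
eef_pos: [0.4204, 0.2211, 0.0139]
tcp_rot: [0.99, -0.144, 0.001, -0.0]
ft_force: [-1.0, -0.8, -2.2]
width: 0.0553
finger_force: 63.6
```

Run:
```python
from h import *
t=np.radians
o=status.get_obs();print(o["eef_pos"],o["width"],o["ft_force"],o["finger_force"])
a=((o["eef_pos"]+[0,0,.13]),t(-16.6))
a=move((.613,.0034,.144),t(-4.55),a)
```

```text
[0.4203908  0.22113494 0.01393593] 0.05527994041273754 [-1.01077327 -0.796829   -2.21188118] 63.55440616607666
t [ 2.468e+01  1.536e+01 -1.000e-02] a [ 0.    0.   -0.21]
```

Call:
step_arm(
  plan=[
    {"ax": 0,"ay": 0,"az": 0,"tx": 0,"ty": 0,"tz": -2,"gripper": 0.4},
    {"ax": 0,"ay": 0,"az": 0,"tx": 0,"ty": 0,"tz": -5,"gripper": 0.4},
    {"ax": 0,"ay": 0,"az": 0,"tx": 0,"ty": 0,"tz": -9,"gripper": 0.4},
    {"ax": 0,"ay": 0,"az": 0,"tx": 0.5,"ty": 0.3,"tz": -12,"gripper": 0.4},
    {"ax": 0,"ay": 0,"az": -0.04,"tx": 3,"ty": 1.9,"tz": -13,"gripper": 0.4},
    {"ax": 0,"ay": 0,"az": -0.08,"tx": 6,"ty": 3.7,"tz": -13,"gripper": 0.4},
    {"ax": 0,"ay": 0,"az": -0.12,"tx": 9,"ty": 5.6,"tz": -13,"gripper": 0.4},
    {"ax": 0,"ay": 0,"az": -0.16,"tx": 12,"ty": 7.5,"tz": -13,"gripper": 0.4},
    {"ax": 0,"ay": 0,"az": -0.2,"tx": 14.5,"ty": 9,"tz": -13,"gripper": 0.4},
    {"ax": 0,"ay": 0,"az": -0.21,"tx": 16,"ty": 10,"tz": -13,"gripper": 0.4},
  ],
)

```text
time_s: 20.23
eef_pos: [0.547, 0.0754, 0.1439]
tcp_rot: [0.999, -0.041, 0.002, 0.001]
ft_force: [0.0, -0.0, -1.8]
width: 0.0555
finger_force: 64.8
```

Call:
step_arm(
  plan=[
    {"ax": 0,"ay": 0,"az": 0,"tx": 1.5,"ty": 1.2,"tz": 0,"gripper": 0.4},
    {"ax": 0,"ay": 0,"az": 0,"tx": 3.3,"ty": 2.6,"tz": 0,"gripper": 0.4},
    {"ax": 0,"ay": 0,"az": 0,"tx": 5.5,"ty": 4.5,"tz": 0,"gripper": 0.4},
    {"ax": 0,"ay": 0,"az": 0,"tx": 7.4,"ty": 6.8,"tz": 0,"gripper": 0.4},
    {"ax": 0,"ay": 0,"az": 0,"tx": 7.4,"ty": 7.1,"tz": 0,"gripper": 0.4},
    {"ax": 0,"ay": 0,"az": 0,"tx": 7.4,"ty": 7.1,"tz": 0,"gripper": 0.4},
    {"ax": 0,"ay": 0,"az": 0,"tx": 7.4,"ty": 7.1,"tz": 2,"gripper": 0.4},
    {"ax": 0,"ay": 0,"az": 0,"tx": 7.4,"ty": 7.1,"tz": 4,"gripper": 0.4},
    {"ax": 0,"ay": 0,"az": 0,"tx": 7.4,"ty": 7.1,"tz": 4,"gripper": 0.4},
    {"ax": 0,"ay": 0,"az": 0,"tx": 7.4,"ty": 7.1,"tz": 4,"gripper": 0.4},
  ],
)

```text
time_s: 21.07
eef_pos: [0.6113, 0.0046, 0.1024]
tcp_rot: [0.999, -0.039, -0.002, -0.0]
ft_force: [-0.3, -0.7, -1.7]
width: 0.0554
finger_force: 64.7
```

Run:
```python
from h import *
t=np.radians
o=status.get_obs();print(o["eef_pos"],o["width"],o["ft_force"],o["finger_force"])
a=move((.6131,.0034,.0262),t(-4.55))
```

```text
[0.61129109 0.00455421 0.10237232] 0.05538680975035411 [-0.33028867 -0.71124243 -1.71652958] 64.6717643737793
t [0.22 0.11 7.62] a [-0.001  0.004  0.002]
```

Call:
step_arm(
  plan=[
    {"ax": 0,"ay": 0,"az": 0,"tx": 0.1,"ty": 0.1,"tz": 0,"gripper": 0.4},
    {"ax": 0,"ay": 0,"az": 0,"tx": 0.1,"ty": 0.1,"tz": 2,"gripper": 0.4},
    {"ax": 0,"ay": 0,"az": 0,"tx": 0.1,"ty": 0.1,"tz": 4,"gripper": 0.4},
    {"ax": 0,"ay": 0,"az": 0,"tx": 0.1,"ty": 0.1,"tz": 5.5,"gripper": 0.4},
    {"ax": 0,"ay": 0,"az": 0,"tx": 0.1,"ty": 0.1,"tz": 6.5,"gripper": 0.4},
    {"ax": 0,"ay": 0,"az": 0,"tx": 0.1,"ty": 0.1,"tz": 7,"gripper": 0.4},
    {"ax": 0,"ay": 0,"az": 0,"tx": 0.1,"ty": 0.1,"tz": 7.3,"gripper": 0.4},
    {"ax": 0,"ay": 0,"az": 0,"tx": 0.1,"ty": 0.1,"tz": 7.6,"gripper": 0.4},
    {"ax": 0,"ay": 0,"az": 0,"tx": 0.1,"ty": 0.1,"tz": 7.6,"gripper": 0.4},
    {"ax": 0,"ay": 0,"az": 0,"tx": 0.1,"ty": 0.1,"tz": 7.6,"gripper": 0.4},
  ],
)

```text
time_s: 21.9
eef_pos: [0.6145, 0.0018, 0.0279]
tcp_rot: [0.999, -0.04, 0.001, -0.0]
ft_force: [1.0, -0.1, -2.2]
width: 0.0551
finger_force: 64.8
```

Call:
step_arm(
  plan=[
    {"ax": 0,"ay": 0,"az": 0,"tx": 0,"ty": 0,"tz": 0,"gripper": 0.7},
    {"ax": 0,"ay": 0,"az": 0,"tx": 0,"ty": 0,"tz": 0,"gripper": 1},
    {"ax": 0,"ay": 0,"az": 0,"tx": 0,"ty": 0,"tz": 0,"gripper": 1},
    {"ax": 0,"ay": 0,"az": 0,"tx": 0,"ty": 0,"tz": 0,"gripper": 1},
    {"ax": 0,"ay": 0,"az": 0,"tx": 0,"ty": 0,"tz": -2,"gripper": 1},
    {"ax": 0,"ay": 0,"az": 0,"tx": 0,"ty": 0,"tz": -5,"gripper": 1},
    {"ax": 0,"ay": 0,"az": 0,"tx": 0,"ty": 0,"tz": -8,"gripper": 1},
    {"ax": 0,"ay": 0,"az": 0,"tx": 0,"ty": 0,"tz": -9,"gripper": 1},
    {"ax": 0,"ay": 0,"az": 0,"tx": 0,"ty": 0,"tz": -9,"gripper": 1},
    {"ax": 0,"ay": 0,"az": 0,"tx": 0,"ty": 0,"tz": -9,"gripper": 1},
  ],
)

```text
time_s: 22.73
eef_pos: [0.6138, 0.0019, 0.1173]
tcp_rot: [0.999, -0.04, 0.0, -0.0]
ft_force: [-0.0, 1.2, -0.9]
width: 0.0854
finger_force: 0.0
```

Run:
```python
from h import *
t=np.radians
f=cams.grab_frame("wrist");W=cloud(f)
print("plate",rect(W,.613,.003,.055,.068,.05),"knob",rect(W,.613,.003,.072,.09,.04))
o=status.get_obs();print(o["eef_pos"],o["width"])
a=move((*(L-.168*d),.115),t(-4.55))
```

```text
plate {'n': 6773, 'c': (0.6158, 0.0035), 'wh': (56.1, 56.2), 'yaw': -4.5, 'z': 0.0622} knob {'n': 1115, 'c': (0.6152, 0.0018), 'wh': (17.9, 18.6), 'yaw': -5.3, 'z': 0.0803}
[0.61297437 0.001942   0.11614428] 0.08567296158291586
t [0.   7.15 0.11] a [-0.     0.002  0.   ]
```

Call:
step_arm(
  plan=[
    {"ax": 0,"ay": 0,"az": 0,"tx": 0,"ty": 2.5,"tz": 0,"gripper": 0.5},
    {"ax": 0,"ay": 0,"az": 0,"tx": 0,"ty": 5,"tz": 0,"gripper": 0},
    {"ax": 0,"ay": 0,"az": 0,"tx": 0,"ty": 7.2,"tz": 0,"gripper": 0},
    {"ax": 0,"ay": 0,"az": 0,"tx": 0,"ty": 7.2,"tz": 0,"gripper": 0},
    {"ax": 0,"ay": 0,"az": 0,"tx": 0,"ty": 7.2,"tz": 2,"gripper": 0},
    {"ax": 0,"ay": 0,"az": 0,"tx": 0,"ty": 7.2,"tz": 4.5,"gripper": 0},
    {"ax": 0,"ay": 0,"az": 0,"tx": 0,"ty": 7.2,"tz": 7,"gripper": 0},
    {"ax": 0,"ay": 0,"az": 0,"tx": 0,"ty": 7.2,"tz": 8.2,"gripper": 0},
    {"ax": 0,"ay": 0,"az": 0,"tx": 0,"ty": 7.2,"tz": 8.2,"gripper": 0},
    {"ax": 0,"ay": 0,"az": 0,"tx": 0,"ty": 7.2,"tz": 8.2,"gripper": 0},
  ],
)

```text
time_s: 23.62
eef_pos: [0.6076, -0.0697, 0.0341]
tcp_rot: [0.999, -0.039, -0.001, -0.0]
ft_force: [0.5, -0.6, 1.1]
width: 0.0
finger_force: 0.0
```

Call:
step_arm(
  plan=[
    {"ax": 0,"ay": 0,"az": 0,"tx": 0,"ty": -1,"tz": 0,"gripper": 0},
    {"ax": 0,"ay": 0,"az": 0,"tx": 0,"ty": -2,"tz": 0,"gripper": 0},
    {"ax": 0,"ay": 0,"az": 0,"tx": 0,"ty": -3,"tz": 0,"gripper": 0},
    {"ax": 0,"ay": 0,"az": 0,"tx": 0,"ty": -4,"tz": 0,"gripper": 0},
    {"ax": 0,"ay": 0,"az": 0,"tx": 0,"ty": -5.2,"tz": 0,"gripper": 0},
    {"ax": 0,"ay": 0,"az": 0,"tx": 0,"ty": -6.4,"tz": 0,"gripper": 0},
    {"ax": 0,"ay": 0,"az": 0,"tx": 0,"ty": -7.6,"tz": 0,"gripper": 0},
    {"ax": 0,"ay": 0,"az": 0,"tx": 0,"ty": -8.8,"tz": 0,"gripper": 0},
    {"ax": 0,"ay": 0,"az": 0,"tx": 0,"ty": -10,"tz": 0,"gripper": 0},
    {"ax": 0,"ay": 0,"az": 0,"tx": 0,"ty": -11,"tz": 0,"gripper": 0},
  ],
)

```text
time_s: 24.45
eef_pos: [0.6179, 0.0399, 0.0356]
tcp_rot: [0.999, -0.04, 0.001, 0.001]
ft_force: [1.2, -4.0, 2.3]
width: -0.0002
finger_force: 2.3
```

Run:
```python
from h import *
o=status.get_obs();print(o["eef_pos"],o["ft_force"],lane(o["eef_pos"]))
move((*(L-.008*d),.034),np.radians(-4.55))
```

```text
[0.61790653 0.03985403 0.03562774] [ 1.1831239  -4.01984159  2.29930445] [-58.3  -1.9]
t [-0.19 -5.03  0.16] a [ 0.001 -0.002 -0.   ]
```

Call:
step_arm(
  plan=[
    {"ax": 0,"ay": 0,"az": 0,"tx": 0,"ty": -1,"tz": 0,"gripper": 0},
    {"ax": 0,"ay": 0,"az": 0,"tx": -0.1,"ty": -1.6,"tz": 0,"gripper": 0},
    {"ax": 0,"ay": 0,"az": 0,"tx": -0.1,"ty": -2.2,"tz": 0,"gripper": 0},
    {"ax": 0,"ay": 0,"az": 0,"tx": -0.1,"ty": -2.8,"tz": 0,"gripper": 0},
    {"ax": 0,"ay": 0,"az": 0,"tx": -0.1,"ty": -3.4,"tz": 0,"gripper": 0},
    {"ax": 0,"ay": 0,"az": 0,"tx": -0.1,"ty": -4,"tz": 0,"gripper": 0},
    {"ax": 0,"ay": 0,"az": 0,"tx": -0.1,"ty": -4.5,"tz": 0,"gripper": 0},
    {"ax": 0,"ay": 0,"az": 0,"tx": -0.1,"ty": -5,"tz": 0,"gripper": 0},
    {"ax": 0,"ay": 0,"az": 0,"tx": -0.1,"ty": -5,"tz": 0,"gripper": 0},
    {"ax": 0,"ay": 0,"az": 0,"tx": -0.1,"ty": -5,"tz": 0,"gripper": 0},
  ],
)

```text
time_s: 25.28
eef_pos: [0.6186, 0.0919, 0.0347]
tcp_rot: [0.999, -0.039, -0.001, -0.001]
ft_force: [-0.6, -0.0, 1.1]
width: 0.0004
finger_force: 0.0
```

Run:
```python
from h import *
o=status.get_obs();print(o["eef_pos"],o["ft_force"],lane(o["eef_pos"]))
f=cams.grab_frame("wrist");W=cloud(f);save(f,"w11.png")
v=W[...,:2]-L;lx=v@d;ly=v@np.array([-d[1],d[0]])
m=(abs(W[...,2]-.08)<.004)&(abs(ly)<.012)&(lx>.0)&(lx<.12);print(np.histogram(lx[m],bins=np.arange(0,.125,.005)))
```

```text
[0.61860742 0.09188913 0.03467767] [-0.60215789 -0.03289369  1.13083557] [-6.4  1.5]
(array([185, 160, 133,  98,  49, 185, 328, 437, 546,  49,   0,   0,   0,
         0,   0,   0, 583, 915, 849, 843, 265,   0,   0,   0]), array([0.   , 0.005, 0.01 , 0.015, 0.02 , 0.025, 0.03 , 0.035, 0.04 ,
       0.045, 0.05 , 0.055, 0.06 , 0.065, 0.07 , 0.075, 0.08 , 0.085,
       0.09 , 0.095, 0.1  , 0.105, 0.11 , 0.115, 0.12 ]))
```

View pics/w11.png

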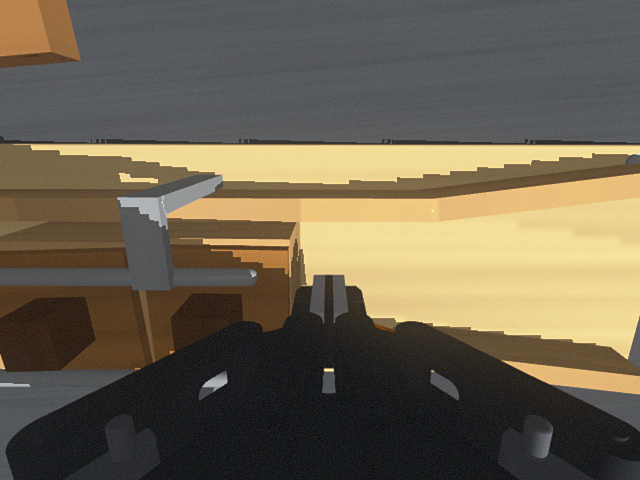

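Both boxes are in a row, with knobs at about lane x 36 and 92 mm. I'll back off, lift clear and check the catch.

Call:
step_arm(
  plan=[
    {"ax": 0,"ay": 0,"az": 0,"tx": 0,"ty": 1.5,"tz": 0,"gripper": 0},
    {"ax": 0,"ay": 0,"az": 0,"tx": 0,"ty": 3,"tz": 0,"gripper": 0},
    {"ax": 0,"ay": 0,"az": 0,"tx": 0,"ty": 4,"tz": -3,"gripper": 0},
    {"ax": 0,"ay": 0,"az": 0,"tx": 0,"ty": 4,"tz": -7,"gripper": 0},
    {"ax": 0,"ay": 0,"az": 0,"tx": 0,"ty": 4,"tz": -11,"gripper": 0},
    {"ax": 0,"ay": 0,"az": 0,"tx": -2,"ty": 8,"tz": -14,"gripper": 0},
    {"ax": 0,"ay": 0,"az": 0,"tx": -4,"ty": 12,"tz": -16,"gripper": 0},
    {"ax": 0,"ay": 0,"az": 0,"tx": -6,"ty": 15.5,"tz": -17,"gripper": 0},
    {"ax": 0,"ay": 0,"az": 0,"tx": -8,"ty": 19,"tz": -18,"gripper": 0},
    {"ax": 0,"ay": 0,"az": 0,"tx": -10,"ty": 22,"tz": -18,"gripper": 0},
  ],
)

```text
time_s: 26.17
eef_pos: [0.5096, -0.1144, 0.2159]
tcp_rot: [0.999, -0.04, 0.002, 0.0]
ft_force: [1.3, -0.6, -0.5]
width: 0.0004
finger_force: 0.0
```

Call:
step_arm(
  plan=[
    {"ax": 0,"ay": 0,"az": 0,"tx": 0,"ty": 3.5,"tz": 0,"gripper": 0},
    {"ax": 0,"ay": 0,"az": 0,"tx": 0,"ty": 7,"tz": 0,"gripper": 0},
    {"ax": 0,"ay": 0,"az": 0,"tx": 0,"ty": 10,"tz": 0,"gripper": 0},
    {"ax": 0,"ay": 0,"az": 0,"tx": 0,"ty": 13,"tz": 0,"gripper": 0},
    {"ax": 0,"ay": 0,"az": 0,"tx": 0,"ty": 15,"tz": 0,"gripper": 0},
    {"ax": 0,"ay": 0,"az": 0,"tx": 0,"ty": 16,"tz": 0,"gripper": 0},
    {"ax": 0,"ay": 0,"az": 0,"tx": 0,"ty": 16,"tz": 0,"gripper": 0},
    {"ax": 0,"ay": 0,"az": 0,"tx": 0,"ty": 16,"tz": 0,"gripper": 0},
    {"ax": 0,"ay": 0,"az": 0,"tx": 0,"ty": 16,"tz": 0,"gripper": 0},
    {"ax": 0,"ay": 0,"az": 0,"tx": 0,"ty": 16,"tz": 0,"gripper": 0},
  ],
)

```text
time_s: 27.0
eef_pos: [0.4983, -0.2688, 0.2139]
tcp_rot: [0.999, -0.038, -0.0, -0.001]
ft_force: [0.6, 0.1, -0.8]
width: -0.0003
finger_force: 0.0
```

Run:
```python
from h import *
o=status.get_obs();print(o["eef_pos"],o["ft_force"])
for c,zb in(("top",-.002),("side",0)):
    f=cams.grab_frame(c);W=cloud(f)
    v=W[...,:2]-L;lx=v@d;ly=v@np.array([-d[1],d[0]])
    m=(abs(W[...,2]-.08-zb)<.004)&(abs(ly)<.012)&(lx>.0)&(lx<.12);print(c,"knobs",np.histogram(lx[m],bins=np.arange(0,.125,.005))[0])
    hsv=cv2.cvtColor(f["pixels"],cv2.COLOR_RGB2HSV)
    m=(abs(hsv[...,0].astype(int)-13)<5)&(hsv[...,1]>235)&(hsv[...,2]>200)&(abs(lx)<.06)&(abs(ly-.03)<.03)&(W[...,2]>.02)&(W[...,2]<.045)
    if m.any(): i=np.argmax(lx[m]); print("pawl",m.sum(),lx[m][i],ly[m][i])
    if c=="top":cv2.imwrite("pics/t12.png",cv2.resize(f["pixels"][120:300,80:540],None,fx=1.7,fy=1.7,interpolation=cv2.INTER_CUBIC)[...,::-1])
```

```text
[ 0.49832838 -0.26884601  0.21388281] [ 0.59412729  0.14922289 -0.78185857]
top knobs [ 0  0  0  0  0 20 27 24 23  0  0  0  0  0  0  0 11 24 23 24  6  0  0  0]
side knobs [0 0 0 0 0 0 0 0 0 0 0 0 0 0 0 0 0 0 0 0 0 0 0 0]
```

View pics/t12.png

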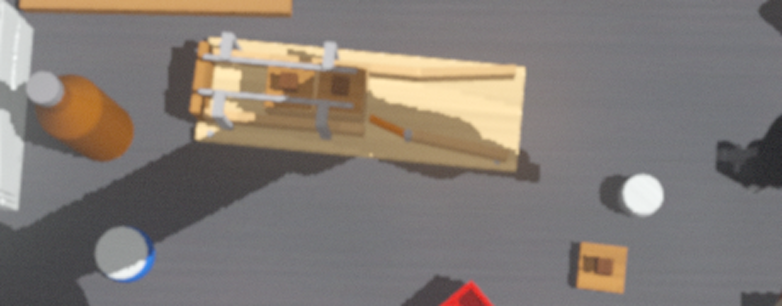

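The crop shows both closed boxes in the storing part. The orange catch runs in from its hinge at (405,133) to its tip at (370,118), behind the rear box's face, so it is shut; the bystanders are untouched.

```bash
python3 -c "
from plant import workorder
print(workorder.hand_in())"
```

```text
the job is handed in; nothing more can be done
None
```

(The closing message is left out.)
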